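Put the tile core bits away in their case

TASK

Put the four bare-steel diamond core bits away in the plywood case, each standing upright, rim down, on the floor of the well made for its size (the smallest well that the bit goes into, with a little play all round). Lower each one into its well rather than dropping it, and leave the two black, saw-toothed wood hole saws standing where they are.

Things in the scene. Friction and masses are not known exactly. Their poses are not given: they have to be found in the camera images.
- shank_a (a point): The smallest diamond core bit: bright bare-steel cup 21 mm in diameter, 40 mm tall, brownish grit band at the rim, standing rim down; on it a dark collar (4 mm high, 19 mm wide), then an upright round shank 14 mm in diameter, 44 mm long. Point: half-way up the shank, 68 mm above the rim, 24 above the collar, 20 below the tip. z up; yaw has no meaning.
- shank_b (a point): The second smallest diamond core bit: bright bare-steel cup 38 mm in diameter, 40 mm tall, brownish grit band at the rim, standing rim down; on it a dark collar (4 mm high, 26 mm wide), then an upright round shank 14 mm in diameter, 44 mm long. Point: half-way up the shank, 68 mm above the rim, 24 above the collar, 20 below the tip. z up; yaw has no meaning.
- shank_c (a point): The second largest diamond core bit: bright bare-steel cup 55 mm in diameter, 40 mm tall, brownish grit band at the rim, standing rim down; on it a dark collar (4 mm high, 26 mm wide), then an upright round shank 14 mm in diameter, 44 mm long. Point: half-way up the shank, 68 mm above the rim, 24 above the collar, 20 below the tip. z up; yaw has no meaning.
- shank_d (a point): The largest diamond core bit: bright bare-steel cup 72 mm in diameter, 40 mm tall, brownish grit band at the rim, standing rim down; on it a dark collar (4 mm high, 26 mm wide), then an upright round shank 14 mm in diameter, 44 mm long. Point: half-way up the shank, 68 mm above the rim, 24 above the collar, 20 below the tip. z up; yaw has no meaning.
- well_a (a point): Centre of the mouth of the smallest well, for the 21 mm bit: a round hole 37 mm wide, 26 mm deep, orange floor, in a square grey insert 100 mm wide; four inserts, in any order, fixed two by two in an open plywood case 216 mm square. Mouth 36.5 mm above the bench, the highest part of the case. z up. A bit standing in it has its shank point 42 mm above this point.
- well_b (a point): Centre of the mouth of the second smallest well, for the 38 mm bit: a round hole 54 mm wide, 26 mm deep, orange floor, in a square grey insert 100 mm wide; four inserts, in any order, fixed two by two in an open plywood case 216 mm square. Mouth 36.5 mm above the bench, the highest part of the case. z up. A bit standing in it has its shank point 42 mm above this point.
- well_c (a point): Centre of the mouth of the second largest well, for the 55 mm bit: a round hole 71 mm wide, 26 mm deep, orange floor, in a square grey insert 100 mm wide; four inserts, in any order, fixed two by two in an open plywood case 216 mm square. Mouth 36.5 mm above the bench, the highest part of the case. z up. A bit standing in it has its shank point 42 mm above this point.
- well_d (a point): Centre of the mouth of the largest well, for the 72 mm bit: a round hole 88 mm wide, 26 mm deep, orange floor, in a square grey insert 100 mm wide; four inserts, in any order, fixed two by two in an open plywood case 216 mm square. Mouth 36.5 mm above the bench, the highest part of the case. z up. A bit standing in it has its shank point 42 mm above this point.
- saw_shank_0 (a point): A hole saw for wood, not part of the set: same form and heights as the core bits, but its cup is black, 46 mm in diameter, with pointed saw teeth at the rim. Point: half-way up its shank, 68 mm above the bench. z up. To be left alone.
- saw_shank_1 (a point): A hole saw for wood, not part of the set: same form and heights as the core bits, but its cup is black, 63 mm in diameter, with pointed saw teeth at the rim. Point: half-way up its shank, 68 mm above the bench. z up. To be left alone.

How it is judged:
At the end, for the whole second after the job is handed in: Every core bit stands in its own well: shank point within 14 mm sideways of the well's centre and 36 to 47 mm above its mouth (bit on the floor), within 0.12 rad of upright, slower than 0.02 m/s; both wood hole saws within 20 mm of where they began (z of shank_a in the frame of well_a between 0.036 and 0.047 m and horizontal distance between shank_a and well_a below 0.014 m and angle between each of shank_a, shank_b, shank_c, shank_d's own z axis and vertical below 0.12 rad and linear speed of each of bit_a, bit_b, bit_c, bit_d below 0.02 m/s and z of shank_b in the frame of well_b between 0.036 and 0.047 m and horizontal distance between shank_b and well_b below 0.014 m and z of shank_c in the frame of well_c between 0.036 and 0.047 m and horizontal distance between shank_c and well_c below 0.014 m and z of shank_d in the frame of well_d between 0.036 and 0.047 m and horizontal distance between shank_d and well_d below 0.014 m and distance of each of saw_shank_0, saw_shank_1 from where it was at the start of the episode below 0.02 m); the robot touches nothing.
It fails at once if a wood hole saw is shifted or tipped by more than 20 mm (distance of any of saw_shank_0, saw_shank_1 from where it was at the start of the episode above 0.02 m).
It fails at once if a core bit is dropped (falls free of the fingers faster than 0.9 m/s, a drop of about 40 mm) ((linear speed of bit_a above 0.9 m/s and contact force between the fingers and bit_a below 0.05 N) or (linear speed of bit_b above 0.9 m/s and contact force between the fingers and bit_b below 0.05 N) or (linear speed of bit_c above 0.9 m/s and contact force between the fingers and bit_c below 0.05 N) or (linear speed of bit_d above 0.9 m/s and contact force between the fingers and bit_d below 0.05 N)).
It also fails if it takes over 96 s, if anything falls off the work surface, if the arm or the gripper's body presses on something with over 40 N, if the wrist force passes 120 N, or if a joint passes its speed limit or range.

ROBOT

A 7-joint arm with a two-finger parallel gripper is mounted at the origin on the work surface. World frame = base frame: x ahead of the robot, y to its left, z up, the work surface at z = 0. Lengths are in m, angles in rad, forces in N, time in s.
With the tool pointing down it reaches from about 0.425 to 0.925 m from the base axis. Payload 6.8 kg.
Tool frame: the origin (TCP) lies on the front face of the gripper's body, between the roots of the fingers; the fingertips stand 73 mm ahead of it and the grasp point (between the pads) lies 54 mm ahead of it (tcp_to_tips is the distance from the TCP to the fingertips, in m); z points along the fingers, x is the direction in which the jaws open and shut, and the axes are right-handed (so a half turn about z gives the same grasp; the last joint's range is limited). The gripper opens to 85 mm and grips with 20 to 120 N. Pads are 22 mm wide; open, the fingers measure 114 mm over their backs; the gripper's body (76 mm by 85 mm) begins 54 mm behind the grasp point. The pads swing forward as they close: fully open they stand 13 mm farther back than shut.
Start: joints at [-1.366, 0.477, 0.022, 1.555, -0.011, 1.109, -0.083], TCP at [0.208, 0.642, 0.304] pointing down, gripper open.
Joint ranges: [-2.96, 2.96], [-0.34, 2.1], [-1.41, 1.46], [0.24, 2.44], [-1.37, 4.51], [0.17, 1.92], [-2.96, 2.96]. Speed limits (rad/s): [2.39, 2.39, 3.14, 3.14, 3.14, 3.14, 3.14].

INTERFACE

Orientations are given as a unit quaternion [w, x, y, z].
In Python, from station import get_obs, read_camera, hand_in, look_for, silhouettes, tcp_to_tips gives the robot as it stands. The module is installed in compiled form; this text tells all that it offers.
- The arm moves only by the tool apply_moves, never from a script. Its argument "moves" is a list of rows, each a list of 3 entries, a list of its own where there are three numbers: the shift along the tool's x, y, z in units of 25 mm (1.0 is 25 mm), then the turn, a rotation vector about the tool's x, y, z in units of 10 degrees (1.0 is 10 degrees), then the gripper's target within -1 to 1 (fully open at 1, half-way at 0, shut at -1). In form: [[[dx, dy, dz], [rx, ry, rz], jaw], ...]. A call has 1 to 20 rows; each row is the pose to reach, as a shift and turn from the pose commanded when the call began, along the tool's axes at that moment; what a row does not reach only later rows make up. A row lasts 1/8 s, in which the tool goes at most 62.5 mm and 10.7 degrees, less where a joint would pass 70% of its speed; a pose out of reach is approached as far as the arm can. A call with a gripper value outside its range is refused whole. The fingers move at their own pace and stop on an object; "force" is the grip in N (left out, the last holds). Time passes only in rows, so rows that repeat a pose let the fingers close. It gives the time, the measured TCP pose, the force and the opening at its end, in the units of the state.
- get_obs(): the state, without advancing time (a new reading comes with each control period).
- read_camera(name): name is "scene" or "top"; returns a dict with "color" (400x640x3 uint8, red, green, blue), "mtx" (3x3 intrinsics, pixels), "eye" and "rotation" of the camera in the world. Camera axes: x right, y up, looking along -z (the intrinsics and any distortion apply to the point x, -y, -z); pixel columns grow to the right and rows downward; lengths in m; the calibration is good to about 2 mm. A picture is of the moment at which its call begins. There is no depth.
- hand_in(): hands the job in, once; it reports no verdict.
Trained networks look in the newest picture that a camera, given by its name, has taken for a name from the list of things; names that differ only in an ending like _2 or _b are one class to them, and where a whole thing is asked for, a point or a joint stands for the part that bears it (a point fixed in the world has none). Each returns a list of dicts, best first, with "conf" (0 to 1); they miss things now and then, are a little off and sometimes report something else, mostly with a low value. They report only what shows in the picture. A call takes as long as a camera call.
- look_for(camera, query): "pixel" ([row, column] in pixels, amid what is visible of it).
- silhouettes(camera, query): "mask" (400x640 bool, what is visible of it) and "pixel" ([row, column] in pixels, amid what is visible of it).
The state is a dict: "t": time; "q": joint angles; "joint_vel": joint speeds; "joint_torque": joint torques, N m; "eef_pos": TCP position; "tool_rot": TCP orientation; "contact_force": force on the tool from outside, world axes, zero at the start; "torque": the same for the moment, N m; "gripper_width": opening from 0.0 (shut) to 1.0 (fully open).
Only numpy, scipy, OpenCV 4.12 (cv2) and the standard library are available. Lean on these libraries where they do the work, as an engineer would, in place of code of your own. Each camera call takes 0.05 s, during which the arm holds its last target.

## Working session

There is one attempt and no reset: what is moved stays moved. The work goes in short steps, Python scripts to look and compute and a tool call to move; the robot and the scene stay as the last step left them, time stands still between calls to the robot, and variables do not carry over. Pictures are saved under pics/ and viewed, and the job is handed in when it is done.

Besides the shell and the picture viewer there is one more tool, called after ">>>" by a JSON object that holds its "api" and its "payload". apply_moves: Moves the arm, as the interface text tells. Its arguments: {"type":"object","properties":{"moves":{"type":"array"},"force":{"type":"number"}},"required":["moves"]}

```bash
mkdir -p pics; python3 - <<'E'
from station import *
import cv2
print(get_obs(), tcp_to_tips)
for n in("scene","top"):
    r=read_camera(n); cv2.imwrite(f"pics/{n}0.png",r["color"][:,:,::-1]); print(n,r["mtx"],r["eye"],r["rotation"],[k for k in r])
    for q in("shank_a","well_a","saw_shank_0"):
        for d in look_for(n,q): print(n,q,d)
E
```

```text
{'t': 0.0, 'q': array([-1.3660896 ,  0.47780573,  0.02237476,  1.55646713, -0.01148083,
        1.10930236, -0.08312041]), 'joint_vel': array([-7.43957208e-04, -3.67610227e-04, -7.23020262e-04,  8.43834964e-04,
        9.53447064e-05, -4.21714427e-04,  8.64435729e-04]), 'joint_torque': array([ 1.94736887e-03, -5.96459985e+01,  1.60811808e+00, -2.81196892e+01,
        1.21677914e-02,  9.21989704e-03, -6.13375249e-06]), 'eef_pos': array([0.20760368, 0.64179095, 0.30291589]), 'tool_rot': array([ 6.12396607e-04,  8.08625297e-01,  5.88323270e-01, -6.95915744e-04]), 'contact_force': array([ 0.47804661, -0.2081592 , -0.47621243]), 'torque': array([-0.01717492,  0.00569501, -0.04721292]), 'gripper_width': 1.0017960085540147} 0.0726
scene [[436.93165388   0.         317.02257138]
 [  0.         436.93165388 200.60755852]
 [  0.           0.           1.        ]] [ 0.98826594 -0.33210015  0.82916784] [0.84091458 0.27088923 0.1452024  0.44541886] ['color', 'mtx', 'eye', 'rotation']
scene shank_a {'pixel': [234.4, 312.5], 'conf': 0.77}
scene shank_a {'pixel': [202.7, 274.0], 'conf': 0.7}
scene 
[... 563 characters left out ...]
 0.34913474 -0.02625014  0.99075578] [-0.67890835 -0.073391    0.08018517  0.72613191] ['color', 'mtx', 'eye', 'rotation']
top shank_a {'pixel': [188.1, 335.5], 'conf': 0.87}
top shank_a {'pixel': [237.5, 352.3], 'conf': 0.7}
top shank_a {'pixel': [183.3, 382.3], 'conf': 0.7}
top shank_a {'pixel': [232.9, 395.2], 'conf': 0.45}
top well_a {'pixel': [235.6, 222.0], 'conf': 0.96}
top well_a {'pixel': [182.9, 194.4], 'conf': 0.87}
top well_a {'pixel': [194.3, 232.9], 'conf': 0.86}
top well_a {'pixel': [224.0, 175.7], 'conf': 0.63}
top saw_shank_0 {'pixel': [229.9, 461.1], 'conf': 0.94}
top saw_shank_0 {'pixel': [182.3, 437.3], 'conf': 0.87}
top saw_shank_0 {'pixel': [234.7, 220.6], 'conf': 0.31}
```

View pics/scene0.png

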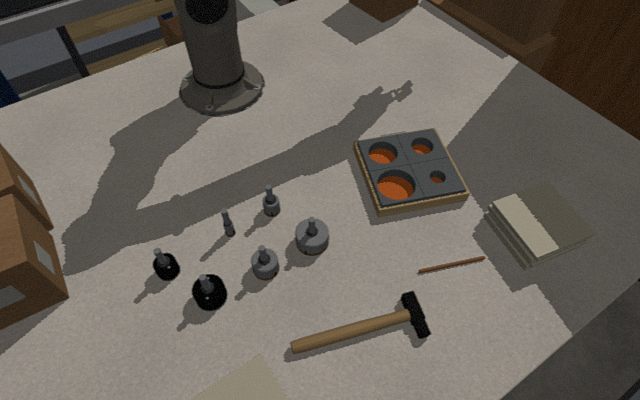

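View pics/top0.png

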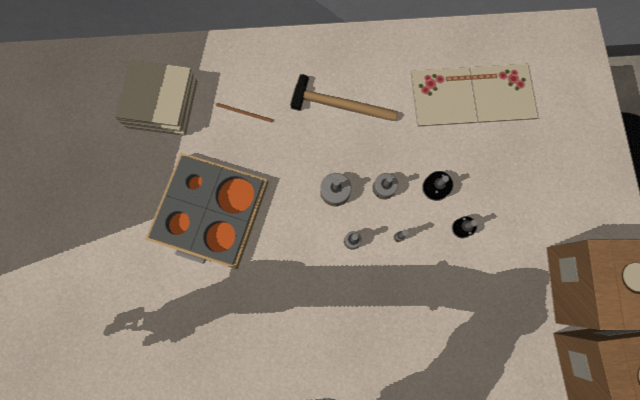

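Scene view: four grey bits around (row 202–262, col 228–312), two black saws at (265,165) and (292,208), case at (170,410). Top view: bits at cols 335–400, saws at (185,437) and (228,463), case at (210,208) with the wells in different sizes. Now triangulating.

```bash
cat > h.py <<'E'
from station import *
import numpy as np, cv2
from scipy.spatial.transform import Rotation as R
def cam(n):
    r=read_camera(n); q=r["rotation"]; r["R"]=R.from_quat([q[1],q[2],q[3],q[0]]).as_matrix(); return r
def ray(r,px):
    u,v=px[1],px[0];K=r["mtx"]
    d=np.array([(u-K[0,2])/K[0,0],-(v-K[1,2])/K[1,1],-1.]); d=r["R"]@d; return d/np.linalg.norm(d)
def atz(r,px,z):
    d=ray(r,px); return r["eye"]+d*(z-r["eye"][2])/d[2]
def proj(r,p):
    c=r["R"].T@(np.asarray(p)-r["eye"]); K=r["mtx"]; return np.array([K[1,1]*(-c[1])/(-c[2])+K[1,2],K[0,0]*c[0]/(-c[2])+K[0,2]])
def tri(r1,p1,r2,p2):
    A=np.zeros((3,3));b=np.zeros(3)
    for r,p in((r1,p1),(r2,p2)):
        d=ray(r,p);M=np.eye(3)-np.outer(d,d);A+=M;b+=M@r["eye"]
    x=np.linalg.solve(A,b); return x,np.linalg.norm(proj(r1,x)-p1)+np.linalg.norm(proj(r2,x)-p2)
def look(r,n,c,z,tag,f=5,w=150,h=110):
    im=r["color"][:,:,::-1]; y,x=int(c[0]),int(c[1]); y0=max(0,y-h//2);x0=max(0,x-w//2)
    cv2.imwrite(f"pics/{tag}.png",cv2.resize(im[y0:y0+h,x0:x0+w],None,fx=f,fy=f,interpolation=cv2.INTER_CUBIC)); print(tag,"crop origin row,col",y0,x0,"x",f)
E
python3 - <<'E'
from h import *
s=cam("scene");t=cam("top")
for q in("shank_a","well_a","saw_shank_0"):
    S=look_for("scene",q);T=look_for("top",q)
    for a in T:
        for b in S:
            x,e=tri(t,a["pixel"],s,b["pixel"])
            if e<8: print(q,a["pixel"],b["pixel"],x.round(4),round(e,2))
look(t,"top",(212,380),0,"bt"); look(s,"scene",(245,240),0,"bs"); look(t,"top",(210,208),0,"ct",f=5); look(s,"scene",(170,412),0,"cs",f=5)
E
```

```text
shank_a [188.6, 335.4] [237.8, 312.8] [ 0.5774 -0.0695  0.0153] 1.49
shank_a [237.7, 352.8] [200.4, 273.1] [ 0.4572 -0.0976  0.0377] 3.04
shank_a [237.7, 352.8] [261.4, 268.9] [ 0.4765 -0.1276 -0.1848] 7.82
shank_a [183.1, 384.1] [261.4, 268.9] [ 0.5801 -0.1814  0.0301] 3.09
shank_a [234.2, 397.2] [223.9, 227.8] [ 0.4563 -0.2042  0.0339] 2.46
well_a [235.1, 220.7] [150.8, 380.1] [0.4806 0.1936 0.0429] 0.24
well_a [225.2, 177.0] [143.8, 420.2] [0.5118 0.2955 0.0333] 0.8
well_a [193.3, 234.2] [150.8, 380.1] [0.5469 0.1349 0.1424] 7.62
well_a [193.3, 234.2] [184.3, 398.3] [0.5783 0.166  0.0337] 2.42
well_a [182.4, 195.5] [175.7, 440.4] [0.6128 0.2588 0.034 ] 6.39
well_a [182.4, 195.5] [143.8, 420.2] [0.5772 0.2172 0.1402] 4.61
saw_shank_0 [228.9, 462.2] [270.4, 168.5] [ 0.4642 -0.3598 -0.001 ] 2.0
saw_shank_0 [181.6, 438.6] [292.4, 206.2] [ 0.5728 -0.313   0.0314] 1.79
bt crop origin row,col 157 305 x 5
bs crop origin row,col 190 165 x 5
ct crop origin row,col 155 133 x 5
cs crop origin row,col 115 337 x 5
```

View pics/bt.png

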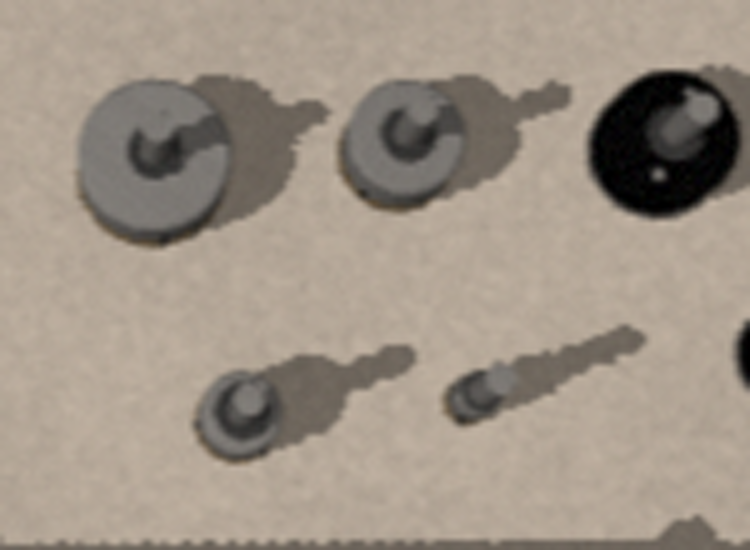

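View pics/bs.png

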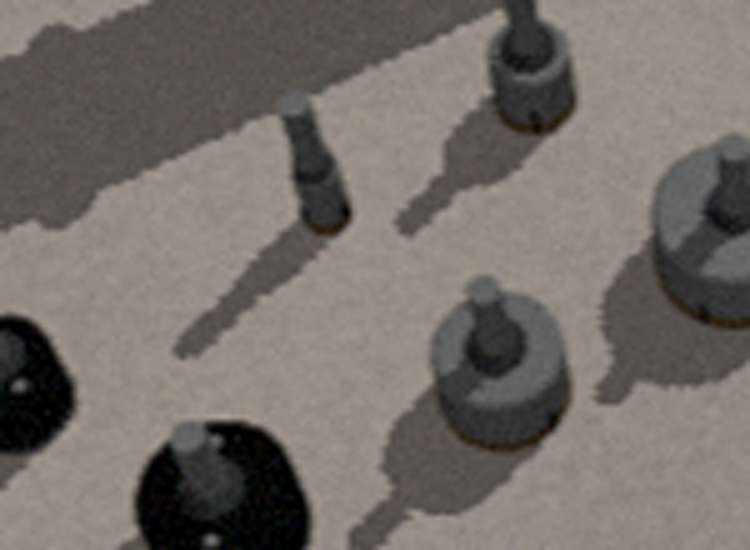

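View pics/ct.png

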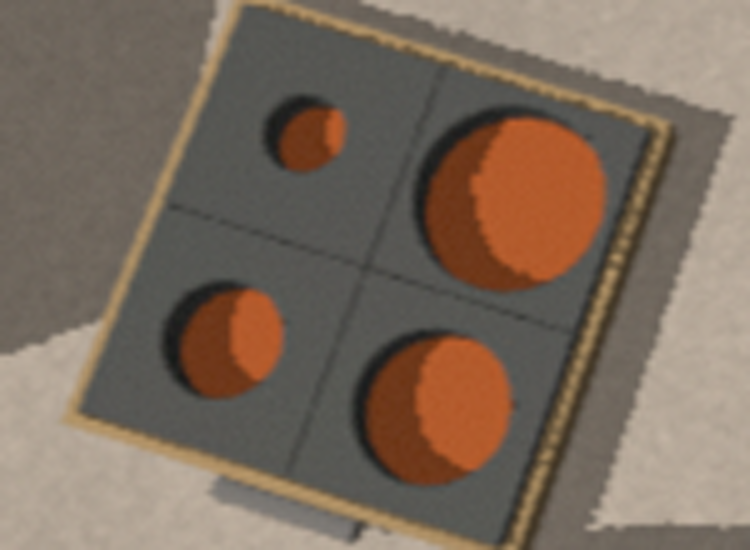

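View pics/cs.png

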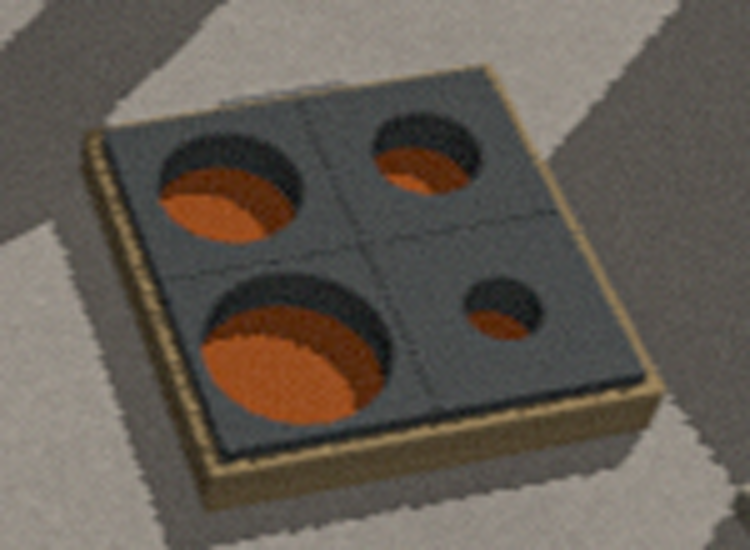

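```bash
cat > fit.py <<'E'
from h import *
from scipy.optimize import minimize
def hull_mask(r,segs,f=4):
    # segs: list of (center xyz0, z1, radius)
    m=np.zeros((400*f,640*f),np.uint8); a=np.linspace(0,2*np.pi,40)
    for x,y,z0,z1,rad in segs:
        P=[proj(r,(x+rad*np.cos(t),y+rad*np.sin(t),z)) for z in(z0,z1) for t in a]
        P=(np.array(P)[:,::-1]+.5)*f-.5
        cv2.fillConvexPoly(m,cv2.convexHull(P.astype(np.float32)).round().astype(np.int32),1)
    return cv2.resize(m.astype(np.float32),(640,400),interpolation=cv2.INTER_AREA)
def bit(x,y,D,dz=0,col=.026):
    return [(x,y,dz,.04+dz,D/2),(x,y,.04+dz,.044+dz,col/2),(x,y,.044+dz,.088+dz,.007)]
def iou(m,k): return np.minimum(m,k).sum()/np.maximum(m,k).sum()
def fitbit(views,D,p0):
    col=.019 if D<.03 else .026
    return minimize(lambda p:1-np.mean([iou(hull_mask(r,bit(p[0],p[1],D,p[2],col)),k) for r,k in views]),p0,method="Nelder-Mead",options=dict(initial_simplex=np.array([p0]+[np.array(p0)+d for d in np.diag([.006,.006,.006])]),xatol=2e-4,fatol=1e-3))
E
python3 - <<'E'
from fit import *
s=cam("scene");t=cam("top")
guess={"a":(.456,-.204,.021),"b":(.457,-.098,.038),"c":(.58,-.181,.055),"d":(.577,-.07,.072)}
MS=silhouettes("scene","shank_a");MT=silhouettes("top","shank_a")
print([(d["pixel"],d["conf"],int(d["mask"].sum())) for d in MS]);print([(d["pixel"],d["conf"],int(d["mask"].sum())) for d in MT])
for n,(x,y,D) in guess.items():
    def pick(M,r):
        p=proj(r,(x,y,.03)); return min(M,key=lambda d:np.hypot(*(np.array(d["pixel"])-p)))["mask"].astype(np.float32)
    ks,kt=pick(MS,s),pick(MT,t)
    for nm,v in(("both",[(s,ks),(t,kt)]),("scene",[(s,ks)]),("top",[(t,kt)])):
        if nm=="both":
            f=fitbit(v,D,[x,y,0.]); print(n,nm,f.x.round(4),round(1-f.fun,3))
            for r,k in v: print("   iou",round(iou(hull_mask(r,bit(*f.x[:2],D,f.x[2])),k),3))
# wells: orange/dark
E
```

```text
[([199.6, 274.5], 0.93, 393), ([261.7, 263.2], 0.77, 710), ([224.7, 230.3], 0.72, 220), ([237.5, 309.9], 0.72, 1087)]
[([184.8, 385.1], 0.83, 538), ([233.3, 399.6], 0.68, 110), ([186.8, 332.9], 0.63, 817), ([240.3, 351.5], 0.57, 253)]
a both [ 0.454  -0.2065 -0.0024] 0.852
   iou 0.8
   iou 0.749
b both [ 0.453  -0.0984 -0.0031] 0.931
   iou 0.918
   iou 0.944
c both [ 0.5745 -0.1856 -0.0031] 0.929
   iou 0.907
   iou 0.952
d both [ 0.5742 -0.0688 -0.0036] 0.946
   iou 0.941
   iou 0.952
```

```bash
cat > well.py <<'E'
from fit import *
from scipy.optimize import least_squares
import scipy.ndimage as nd
def wells(p,order):
    x,y,z,yaw=p; o=[]
    for k in range(4):
        a=yaw+np.pi/4+k*np.pi/2; o.append((x+.05*2**.5*np.cos(a),y+.05*2**.5*np.sin(a),z,order[k]))
    return o
E
python3 - <<'E'
from well import *
s=cam("scene");t=cam("top")
init={"d":(.578,.166,.088),"c":(.481,.194,.071),"b":(.512,.295,.054),"a":(.613,.259,.037)}
def grad(r):
    g=cv2.cvtColor(r["color"],cv2.COLOR_RGB2LAB).astype(np.float32); return g
def wellmask(r):
    hsv=cv2.cvtColor(r["color"],cv2.COLOR_RGB2HSV).astype(int); 
    return hsv
# per-view circle fit: outside (1.0-1.15R) grey insert vs inside (.85-1.0): maximise colour diff along radial edge
def score(p,r,D,img):
    a=np.linspace(0,2*np.pi,72,endpoint=False); x,y,z=p; tot=[]
    i=np.array([proj(r,(x+(D/2-.003)*np.cos(t),y+(D/2-.003)*np.sin(t),z)) for t in a]).T
    o=np.array([proj(r,(x+(D/2+.003)*np.cos(t),y+(D/2+.003)*np.sin(t),z)) for t in a]).T
    d=sum(np.abs(nd.map_coordinates(img[:,:,c],i,order=1)-nd.map_coordinates(img[:,:,c],o,order=1)) for c in range(3))
    return -np.minimum(d,40).mean()
I={id(r):cv2.GaussianBlur(r["color"],(0,0),.7).astype(np.float32) for r in(s,t)}
for n,(x,y,D) in init.items():
    best=None
    for nm,vs in(("both",(s,t)),):
        f=min((minimize(lambda p:sum(score(p,r,D,I[id(r)]) for r in vs),[x+dx,y+dy,.036],method="Nelder-Mead",options=dict(initial_simplex=np.array([[x+dx,y+dy,.036]]+[np.array([x+dx,y+dy,.036])+q for q in np.diag([.005,.005,.005])]))) for dx in(-.006,0,.006) for dy in(-.006,0,.006)),key=lambda f:f.fun)
        print(n,nm,f.x.round(4),f.fun, [round(score(f.x,r,D,I[id(r)]),1) for r in (s,t)])
    init[n]=(*f.x,D)
P=np.array([init[k][:3] for k in "abcd"])
for a,b in("ab","cd","ac","bd","ad","bc"): print(a,b,np.linalg.norm(P["abcd".index(a),:2]-P["abcd".index(b),:2]).round(4))
# overlay
for nm,r in(("cs1",s),("ct1",t)):
    im=cv2.resize(r["color"][:,:,::-1],None,fx=4,fy=4,interpolation=cv2.INTER_CUBIC)
    for x,y,z,D in init.values():
        q=np.array([proj(r,(x+D/2*np.cos(a),y+D/2*np.sin(a),z)) for a in np.linspace(0,6.2832,60)])[:,::-1]
        cv2.polylines(im,[((q+.5)*4).astype(np.int32)],True,(0,255,0),1)
    for x,y,D in((.454,-.2065,.021),(.453,-.0984,.038),(.5745,-.1856,.055),(.5742,-.0688,.072)):
      for z,R_ in((0,D/2),(.04,D/2),(.088,.007)):
        q=np.array([proj(r,(x+R_*np.cos(a),y+R_*np.sin(a),z-.003)) for a in np.linspace(0,6.2832,60)])[:,::-1]
        cv2.polylines(im,[((q+.5)*4).astype(np.int32)],True,(0,255,0),1)
    c=(205,285) if r is t else (210,330)
    im=im[(c[0]-80)*4:(c[0]+80)*4,(c[1]-140)*4:(c[1]+140)*4]; cv2.imwrite(f"pics/{nm}.png",cv2.resize(im,(800,457),interpolation=cv2.INTER_AREA))
E
```

```text
d both [0.5776 0.1656 0.0327] -80.0 [np.float32(-40.0), np.float32(-40.0)]
c both [0.4814 0.2016 0.0328] -80.0 [np.float32(-40.0), np.float32(-40.0)]
b both [0.5159 0.2951 0.0324] -80.0 [np.float32(-40.0), np.float32(-40.0)]
a both [0.6126 0.2586 0.0332] -80.0 [np.float32(-40.0), np.float32(-40.0)]
a b 0.1033
c d 0.1027
a c 0.143
b d 0.1435
a d 0.0994
b c 0.0997
```

View pics/cs1.png

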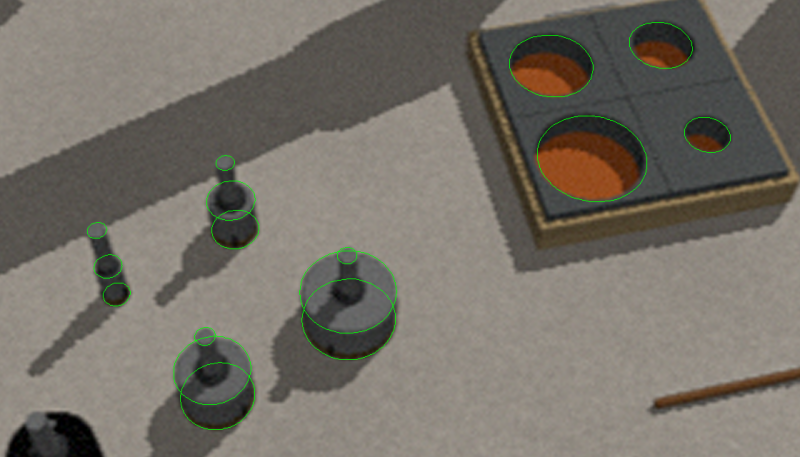

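View pics/ct1.png

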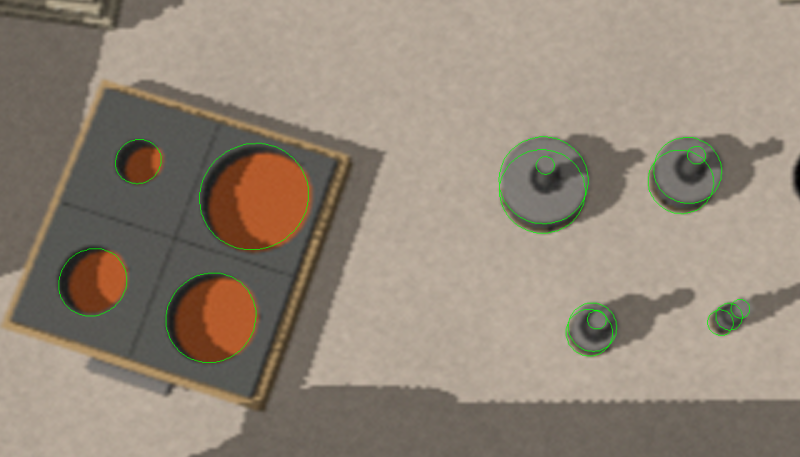

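Overlays match the cups, shanks and wells in both views. Both cameras read heights 3 mm low, which is consistent with the stated calibration. Next, a helper for the move numbers, starting with bit d.

```bash
cat > go.py <<'E'
from h import *
import sys
def units(pts):
    o=get_obs(); q=o["tool_rot"]; M=R.from_quat([q[1],q[2],q[3],q[0]]).as_matrix()
    print("t",round(o["t"],2),"tcp",o["eef_pos"].round(4),"w",round(o["gripper_width"],3),"F",o["contact_force"].round(1),"rotvec to level(10deg units)",(R.from_matrix(M.T@np.column_stack([[.3077,.9515,0],[.9515,-.3077,0],[0,0,-1]])).as_rotvec()*18/np.pi).round(3))
    for p in pts: print(p,"->",(M.T@(np.array(p)-o["eef_pos"])/.025).round(2))
if __name__=="__main__": units(eval(sys.argv[1]))
E
python3 go.py "[(.52,.25,.26),(.5742,-.0688,.26),(.5742,-.0688,.126)]"
```

```text
t 1.1 tcp [0.2077 0.6423 0.3039] w 1.001 F [-0.3  0.  -0.2] rotvec to level(10deg units) [-0. -0. -0.]
(0.52, 0.25, 0.26) -> [-11.09  16.71   1.76]
(0.5742, -0.0688, 0.26) -> [-22.55  22.7    1.75]
(0.5742, -0.0688, 0.126) -> [-22.55  22.7    7.11]
```

>>> {"api": "apply_moves", "payload": {"moves": [[[-1.1, 1.7, 0.2], [0, 0, 0], 0], [[-2.2, 3.4, 0.4], [0, 0, 0], 0], [[-3.3, 5.0, 0.5], [0, 0, 0], 0], [[-4.4, 6.7, 0.7], [0, 0, 0], 0], [[-5.5, 8.4, 0.9], [0, 0, 0], 0], [[-6.6, 10.0, 1.1], [0, 0, 0], 0], [[-7.7, 11.7, 1.2], [0, 0, 0], 0], [[-8.9, 13.4, 1.4], [0, 0, 0], 0], [[-10.0, 15.0, 1.6], [0, 0, 0], 0], [[-11.1, 16.7, 1.75], [0, 0, 0], 0], [[-12.7, 17.6, 1.75], [0, 0, 0], 0], [[-14.4, 18.4, 1.75], [0, 0, 0], 0], [[-16.0, 19.3, 1.75], [0, 0, 0], 0], [[-17.6, 20.1, 1.75], [0, 0, 0], 0], [[-19.3, 21.0, 1.75], [0, 0, 0], 0], [[-20.9, 21.9, 1.75], [0, 0, 0], 0], [[-22.5, 22.7, 1.75], [0, 0, 0], 0], [[-22.5, 22.7, 1.75], [0, 0, 0], 0], [[-22.5, 22.7, 1.75], [0, 0, 0], 0], [[-22.5, 22.7, 1.75], [0, 0, 0], 0]], "force": 60}}

```text
t: 3.6
eef_pos: [0.5746, -0.0659, 0.2601]
tool_rot: [-0.0, 0.808, 0.589, 0.0]
contact_force: [-0.4, 0.2, -0.1]
gripper_width: 0.498
```

```bash
python3 go.py "[(.5742,-.0688,.26),(.5742,-.0688,.16),(.5742,-.0688,.126)]"; python3 -c "
from h import *
for n in('scene','top'):
    r=cam(n); cv2.imwrite('pics/'+n+'1.png',r['color'][:,:,::-1])"
```

```text
t 3.6 tcp [ 0.5746 -0.0659  0.2601] w 0.498 F [-0.4  0.2 -0.1] rotvec to level(10deg units) [-0.002 -0.004  0.014]
(0.5742, -0.0688, 0.26) -> [-0.12  0.02  0.  ]
(0.5742, -0.0688, 0.16) -> [-0.12  0.02  4.  ]
(0.5742, -0.0688, 0.126) -> [-0.12  0.02  5.36]
```

View pics/scene1.png

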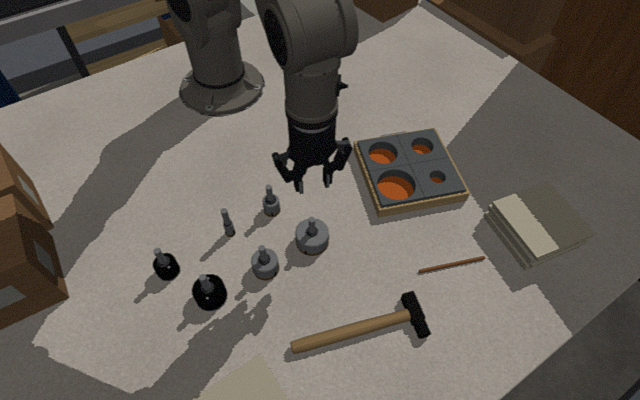

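Scene view: the gripper is at about (165,315), above bit d at (237,312), with the fingers half open and nothing in the way. Going down.

>>> {"api": "apply_moves", "payload": {"moves": [[[-0.1, 0, 1], [0, 0, 0], 0], [[-0.1, 0, 2], [0, 0, 0], 0], [[-0.1, 0, 3], [0, 0, 0], 0], [[-0.1, 0, 4], [0, 0, 0], 0], [[-0.1, 0, 4.7], [0, 0, 0], 0], [[-0.1, 0, 5.35], [0, 0, 0], 0], [[-0.1, 0, 5.35], [0, 0, 0], 0], [[-0.1, 0, 5.35], [0, 0, 0], 0]]}}

```text
t: 4.7
eef_pos: [0.5743, -0.07, 0.127]
tool_rot: [0.0, 0.809, 0.588, 0.0]
contact_force: [-0.3, 0.1, 0.2]
gripper_width: 0.504
```

```bash
python3 go.py "[(.5742,-.0688,.126)]"; python3 -c "
from h import *
s=cam('scene');look(s,'scene',(230,300),0,'g1s')
t=cam('top');look(t,'top',(190,335),0,'g1t')"
```

```text
t 4.7 tcp [ 0.5743 -0.07    0.127 ] w 0.504 F [-0.3  0.1  0.2] rotvec to level(10deg units) [ 0.005 -0.001 -0.001]
(0.5742, -0.0688, 0.126) -> [ 0.05 -0.02  0.04]
g1s crop origin row,col 175 225 x 5
g1t crop origin row,col 135 260 x 5
```

View pics/g1s.png

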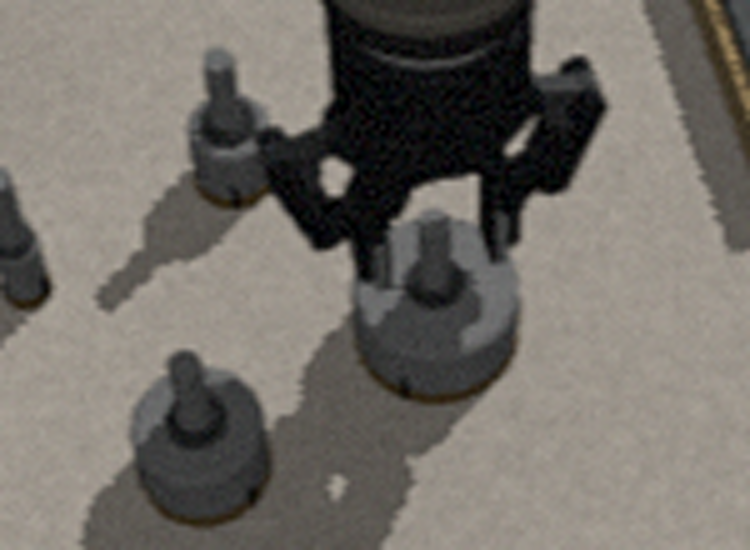

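View pics/g1t.png

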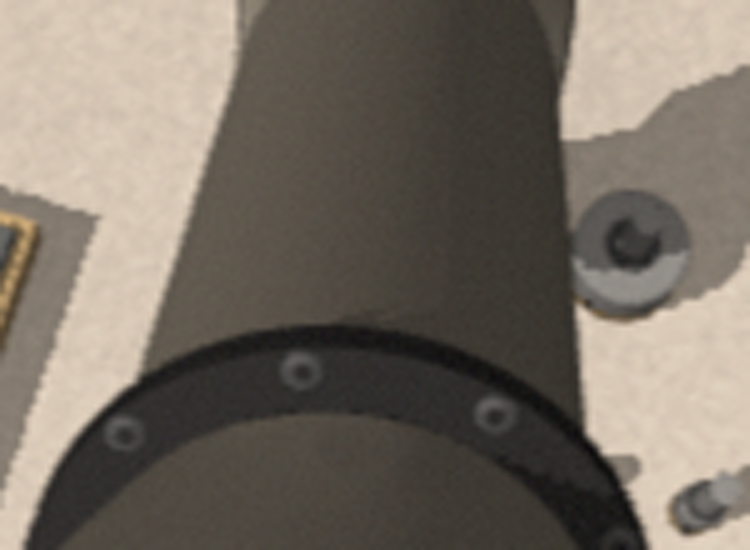

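Scene crop: the fingertips are at (375,250) and (500,245), either side of d's shank at (433,250), centred and above the cup. In the top view the arm hides this bit. Closing and lifting.

>>> {"api": "apply_moves", "payload": {"moves": [[[0, 0, 0], [0, 0, 0], -1], [[0, 0, 0], [0, 0, 0], -1], [[0, 0, 0], [0, 0, 0], -1], [[0, 0, 0], [0, 0, 0], -1], [[0, 0, 0], [0, 0, 0], -1], [[0, 0, 0], [0, 0, 0], -1], [[0, 0, -0.2], [0, 0, 0], -1], [[0, 0, -0.6], [0, 0, 0], -1], [[0, 0, -1.2], [0, 0, 0], -1], [[0, 0, -2], [0, 0, 0], -1], [[0, 0, -3], [0, 0, 0], -1], [[0, 0, -4], [0, 0, 0], -1], [[0, 0, -4.8], [0, 0, 0], -1], [[0, 0, -5.2], [0, 0, 0], -1], [[0, 0, -5.2], [0, 0, 0], -1], [[0, 0, -5.2], [0, 0, 0], -1]], "force": 60}}

```text
t: 6.8
eef_pos: [0.5732, -0.0698, 0.2556]
tool_rot: [-0.0, 0.809, 0.588, -0.001]
contact_force: [-0.4, -0.1, -4.0]
gripper_width: 0.142
```

```bash
python3 go.py "[(.5762,.1658,.256),(.5762,.1658,.1375)]"; python3 -c "
from h import *
s=cam('scene');look(s,'scene',(200,320),0,'g2s')"
```

```text
t 6.8 tcp [ 0.5732 -0.0698  0.2556] w 0.142 F [-0.4 -0.1 -4. ] rotvec to level(10deg units) [-0.009  0.002  0.   ]
(0.5762, 0.1658, 0.256) -> [ 9.   -2.79 -0.02]
(0.5762, 0.1658, 0.1375) -> [ 9.01 -2.78  4.72]
g2s crop origin row,col 145 245 x 5
```

View pics/g2s.png

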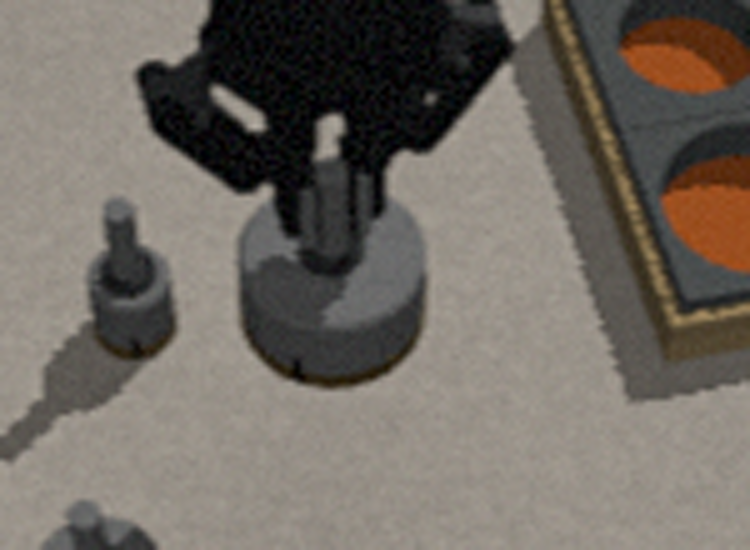

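Bit d is held upright, with about 4 N on the wrist. Carrying it over the d well.

>>> {"api": "apply_moves", "payload": {"moves": [[[0.4, -0.1, 0], [0, 0, 0], -1], [[1.2, -0.4, 0], [0, 0, 0], -1], [[2.2, -0.7, 0], [0, 0, 0], -1], [[3.2, -1.0, 0], [0, 0, 0], -1], [[4.2, -1.3, 0], [0, 0, 0], -1], [[5.2, -1.6, 0], [0, 0, 0], -1], [[6.2, -1.9, 0], [0, 0, 0], -1], [[7.2, -2.2, 0], [0, 0, 0], -1], [[8.1, -2.5, 0], [0, 0, 0], -1], [[8.7, -2.7, 0], [0, 0, 0], -1], [[9.0, -2.8, 0], [0, 0, 0], -1], [[9.0, -2.8, 0], [0, 0, 0], -1], [[9.0, -2.8, 2], [0, 0, 0], -1], [[9.0, -2.8, 2.5], [0, 0, 0], -1], [[9.0, -2.8, 2.5], [0, 0, 0], -1]]}}

```text
t: 8.72
eef_pos: [0.5762, 0.1647, 0.1935]
tool_rot: [-0.0, 0.809, 0.588, -0.001]
contact_force: [-0.5, 0.3, -3.2]
gripper_width: 0.146
```

```bash
cat > chk.py <<'E'
from fit import *
# usage: draws wells + predicted bit at tcp; D
import sys
D=float(sys.argv[1]); tag=sys.argv[2]; off=float(sys.argv[3]) if len(sys.argv)>3 else .127
W={"a":(.6113,.2595,.037),"b":(.5176,.2946,.054),"c":(.4825,.2009,.071),"d":(.5762,.1658,.088)}
p=get_obs()["eef_pos"]
for n in("scene","top"):
    r=cam(n)
    im=cv2.resize(r["color"][:,:,::-1],None,fx=4,fy=4,interpolation=cv2.INTER_CUBIC)
    def circ(x,y,z,d,c):
        q=np.array([proj(r,(x+d/2*np.cos(a),y+d/2*np.sin(a),z)) for a in np.linspace(0,6.2832,60)])[:,::-1]
        cv2.polylines(im,[((q+.5)*4).astype(np.int32)],True,c,1)
    for x,y,d in W.values(): circ(x,y,.033,d,(0,255,0))
    z=p[2]-off-.003
    for zz,d in((0,D),(.04,D),(.088,.014)): circ(p[0],p[1],z+zz,d,(255,255,0))
    c=proj(r,(p[0],p[1],.06)).astype(int)
    y0=max(0,(c[0]-55)*4);x0=max(0,(c[1]-75)*4)
    cv2.imwrite(f"pics/{tag}{n[0]}.png",im[y0:y0+440,x0:x0+600])
E
python3 chk.py .072 d1; python3 go.py "[(.5762,.1658,.1375)]"
```

```text
t 8.82 tcp [0.5774 0.1654 0.1953] w 0.143 F [ 0.5 -0.1 -3.7] rotvec to level(10deg units) [ 0.009 -0.006 -0.004]
(0.5762, 0.1658, 0.1375) -> [-0.   -0.05  2.31]
```

View pics/d1s.png

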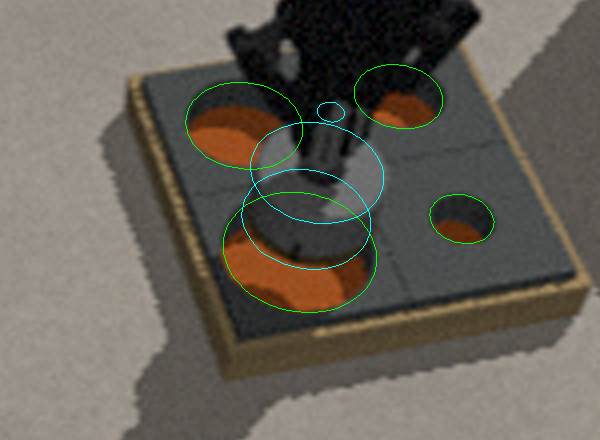

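View pics/d1t.png

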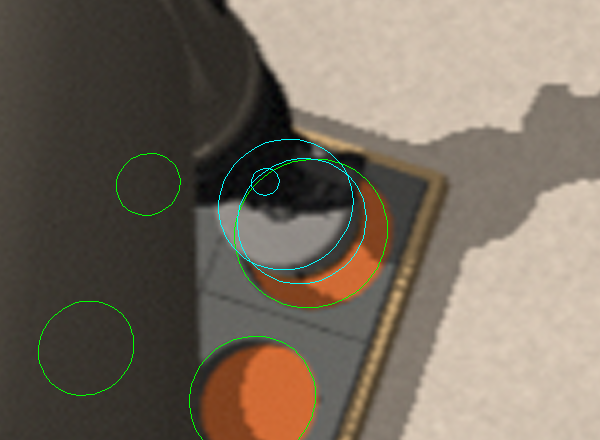

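The carried bit overlaps the prediction within about 2 mm and sits concentric with the well. Lowering.

>>> {"api": "apply_moves", "payload": {"moves": [[[0, 0, 0.5], [0, 0, 0], -1], [[0, 0, 1.0], [0, 0, 0], -1], [[0, 0, 1.5], [0, 0, 0], -1], [[0, 0, 1.9], [0, 0, 0], -1], [[0, 0, 2.1], [0, 0, 0], -1], [[0, 0, 2.2], [0, 0, 0], -1], [[0, 0, 2.25], [0, 0, 0], -1], [[0, 0, 2.25], [0, 0, 0], -1], [[0, 0, 2.25], [0, 0, 0], -1]]}}

```text
t: 9.95
eef_pos: [0.5766, 0.1657, 0.1379]
tool_rot: [0.0, 0.809, 0.588, 0.0]
contact_force: [-0.2, 0.1, -4.2]
gripper_width: 0.145
```

```bash
python3 go.py "[(.5762,.1658,.1375)]"
```

```text
t 9.95 tcp [0.5766 0.1657 0.1379] w 0.145 F [-0.2  0.1 -4.2] rotvec to level(10deg units) [ 0.002 -0.002 -0.   ]
(0.5762, 0.1658, 0.1375) -> [-0.   -0.02  0.02]
```

>>> {"api": "apply_moves", "payload": {"moves": [[[0, 0, 0.05], [0, 0, 0], -1], [[0, 0, 0.05], [0, 0, 0], -1]]}}

```text
t: 10.2
eef_pos: [0.5767, 0.1656, 0.1372]
tool_rot: [0.0, 0.809, 0.588, 0.0]
contact_force: [-2.5, -0.6, 4.8]
gripper_width: 0.147
```

>>> {"api": "apply_moves", "payload": {"moves": [[[0, 0, 0.05], [0, 0, 0], -1], [[0, 0, 0.05], [0, 0, 0], -1]]}}

```text
t: 10.45
eef_pos: [0.5767, 0.1656, 0.1372]
tool_rot: [-0.0, 0.809, 0.588, 0.0]
contact_force: [-6.5, -0.7, 16.3]
gripper_width: 0.144
```

Seated: contact came at TCP z 0.137. Easing off, opening and rising.

>>> {"api": "apply_moves", "payload": {"moves": [[[0, 0, -0.06], [0, 0, 0], -1], [[0, 0, -0.06], [0, 0, 0], -0.4], [[0, 0, -0.06], [0, 0, 0], 0], [[0, 0, -0.06], [0, 0, 0], 0], [[0, 0, -0.06], [0, 0, 0], 0], [[0, 0, -0.5], [0, 0, 0], 0], [[0, 0, -1.2], [0, 0, 0], 0], [[0, 0, -2], [0, 0, 0], 0], [[0, 0, -3], [0, 0, 0], 0], [[0, 0, -4], [0, 0, 0], 0], [[0, 0, -4.7], [0, 0, 0], 0], [[0, 0, -4.7], [0, 0, 0], 0]]}}

```text
t: 11.95
eef_pos: [0.5772, 0.1658, 0.2546]
tool_rot: [0.0, 0.809, 0.588, 0.002]
contact_force: [-0.8, -0.4, -0.0]
gripper_width: 0.496
```

```bash
python3 go.py "[(.5745,-.1856,.255),(.5745,-.1856,.127)]"
```

```text
t 11.95 tcp [0.5772 0.1658 0.2546] w 0.496 F [-0.8 -0.4 -0. ] rotvec to level(10deg units) [ 0.015 -0.013 -0.001]
(0.5745, -0.1856, 0.255) -> [-13.41   4.23  -0.04]
(0.5745, -0.1856, 0.127) -> [-13.42   4.21   5.08]
```

>>> {"api": "apply_moves", "payload": {"moves": [[[-1.3, 0.4, 0], [0, 0, 0], 0], [[-3.0, 0.9, 0], [0, 0, 0], 0], [[-4.7, 1.5, 0], [0, 0, 0], 0], [[-6.4, 2.0, 0], [0, 0, 0], 0], [[-8.1, 2.5, 0], [0, 0, 0], 0], [[-9.8, 3.1, 0], [0, 0, 0], 0], [[-11.5, 3.6, 0], [0, 0, 0], 0], [[-12.7, 4.0, 0], [0, 0, 0], 0], [[-13.4, 4.2, 0], [0, 0, 0], 0], [[-13.4, 4.2, 0], [0, 0, 0], 0], [[-13.4, 4.2, 0.8], [0, 0, 0], 0], [[-13.4, 4.2, 1.6], [0, 0, 0], 0], [[-13.4, 4.2, 2.4], [0, 0, 0], 0], [[-13.4, 4.2, 2.4], [0, 0, 0], 0]]}}

```text
t: 13.7
eef_pos: [0.5726, -0.1829, 0.191]
tool_rot: [-0.002, 0.808, 0.589, -0.001]
contact_force: [0.1, 0.4, 0.1]
gripper_width: 0.502
```

```bash
python3 go.py "[(.5745,-.1856,.255),(.5745,-.1856,.127)]"; python3 -c "
from h import *
s=cam('scene');cv2.imwrite('pics/s3.png',s['color'][:,:,::-1])"
```

```text
t 13.7 tcp [ 0.5726 -0.1829  0.191 ] w 0.502 F [0.1 0.4 0.1] rotvec to level(10deg units) [-0.022 -0.004  0.015]
(0.5745, -0.1856, 0.255) -> [-0.08  0.09 -2.56]
(0.5745, -0.1856, 0.127) -> [-0.08  0.11  2.56]
```

View pics/s3.png

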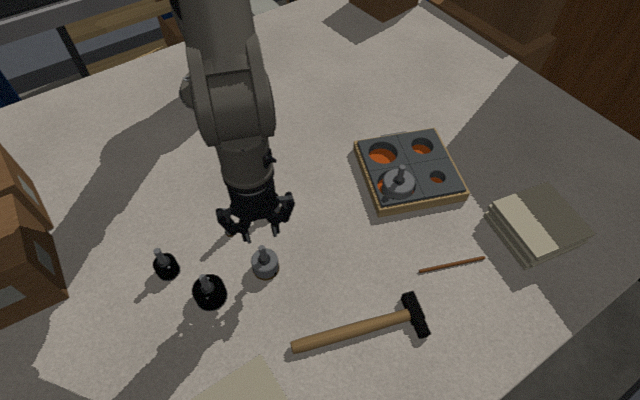

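Bit d stands in its well at (183,400) and the gripper is above c. Continuing down and gripping.

>>> {"api": "apply_moves", "payload": {"moves": [[[0, 0, 0], [0, 0, 0], 0], [[-0.05, 0.05, 0.8], [0, 0, 0], 0], [[-0.05, 0.05, 1.6], [0, 0, 0], 0], [[-0.05, 0.05, 2.3], [0, 0, 0], 0], [[-0.05, 0.05, 2.55], [0, 0, 0], 0], [[-0.05, 0.05, 2.55], [0, 0, 0], 0], [[-0.05, 0.05, 2.55], [0, 0, 0], 0]]}}

```text
t: 14.62
eef_pos: [0.5744, -0.1872, 0.1294]
tool_rot: [0.0, 0.809, 0.588, 0.0]
contact_force: [-0.5, -0.1, 0.3]
gripper_width: 0.499
```

```bash
python3 go.py "[(.5745,-.1856,.127)]"; python3 -c "
from h import *
s=cam('scene');look(s,'scene',(255,255),0,'g3s')"
```

```text
t 14.62 tcp [ 0.5744 -0.1872  0.1294] w 0.499 F [-0.5 -0.1  0.3] rotvec to level(10deg units) [ 0.006 -0.    -0.001]
(0.5745, -0.1856, 0.127) -> [ 0.06 -0.02  0.1 ]
g3s crop origin row,col 200 180 x 5
```

View pics/g3s.png

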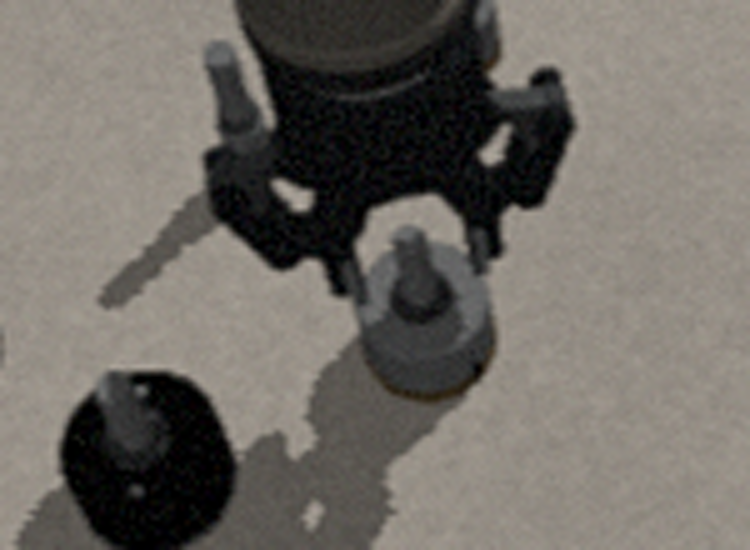

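The fingers straddle c's shank at (415,265). Closing, 2 mm lower, then lifting.

>>> {"api": "apply_moves", "payload": {"moves": [[[0.05, 0, 0.1], [0, 0, 0], 0], [[0.05, 0, 0.1], [0, 0, 0], -1], [[0.05, 0, 0.1], [0, 0, 0], -1], [[0.05, 0, 0.1], [0, 0, 0], -1], [[0.05, 0, 0.1], [0, 0, 0], -1], [[0.05, 0, 0.1], [0, 0, 0], -1], [[0.05, 0, 0.1], [0, 0, 0], -1], [[0.05, 0, -0.1], [0, 0, 0], -1], [[0.05, 0, -0.6], [0, 0, 0], -1], [[0.05, 0, -1.2], [0, 0, 0], -1], [[0.05, 0, -2], [0, 0, 0], -1], [[0.05, 0, -3], [0, 0, 0], -1], [[0.05, 0, -4], [0, 0, 0], -1], [[0.05, 0, -4.8], [0, 0, 0], -1], [[0.05, 0, -5.1], [0, 0, 0], -1], [[0.05, 0, -5.1], [0, 0, 0], -1], [[0.05, 0, -5.1], [0, 0, 0], -1]]}}

```text
t: 16.8
eef_pos: [0.574, -0.1855, 0.2556]
tool_rot: [-0.001, 0.809, 0.588, -0.0]
contact_force: [-0.3, -0.1, -1.9]
gripper_width: 0.145
```

```bash
python3 go.py "[(.53,.05,.256),(.4825,.2009,.256),(.4825,.2009,.1385)]"
```

```text
t 16.8 tcp [ 0.574  -0.1855  0.2556] w 0.145 F [-0.3 -0.1 -1.9] rotvec to level(10deg units) [-0.009  0.001  0.   ]
(0.53, 0.05, 0.256) -> [ 8.42 -4.57 -0.01]
(0.4825, 0.2009, 0.256) -> [ 1.358e+01 -8.240e+00 -1.000e-02]
(0.4825, 0.2009, 0.1385) -> [13.58 -8.23  4.69]
```

>>> {"api": "apply_moves", "payload": {"moves": [[[0.5, -0.3, 0], [0, 0, 0], -1], [[1.5, -0.9, 0], [0, 0, 0], -1], [[2.7, -1.6, 0], [0, 0, 0], -1], [[3.9, -2.4, 0], [0, 0, 0], -1], [[5.1, -3.1, 0], [0, 0, 0], -1], [[6.3, -3.8, 0], [0, 0, 0], -1], [[7.5, -4.5, 0], [0, 0, 0], -1], [[8.7, -5.3, 0], [0, 0, 0], -1], [[9.9, -6.0, 0], [0, 0, 0], -1], [[11.1, -6.7, 0], [0, 0, 0], -1], [[12.3, -7.5, 0], [0, 0, 0], -1], [[13.2, -8.0, 0], [0, 0, 0], -1], [[13.6, -8.2, 0], [0, 0, 0], -1], [[13.6, -8.2, 0], [0, 0, 0], -1], [[13.6, -8.2, 1], [0, 0, 0], -1], [[13.6, -8.2, 2], [0, 0, 0], -1], [[13.6, -8.2, 2.5], [0, 0, 0], -1], [[13.6, -8.2, 2.5], [0, 0, 0], -1], [[13.6, -8.2, 2.5], [0, 0, 0], -1]]}}

```text
t: 19.18
eef_pos: [0.4846, 0.2007, 0.1947]
tool_rot: [0.0, 0.809, 0.588, 0.001]
contact_force: [0.2, 0.2, -2.9]
gripper_width: 0.143
```

```bash
python3 go.py "[(.4825,.2009,.1385)]"; python3 chk.py .055 c1
```

```text
t 19.18 tcp [0.4846 0.2007 0.1947] w 0.143 F [ 0.2  0.2 -2.9] rotvec to level(10deg units) [ 0.005 -0.005 -0.004]
(0.4825, 0.2009, 0.1385) -> [-0.02 -0.09  2.25]
```

View pics/c1s.png

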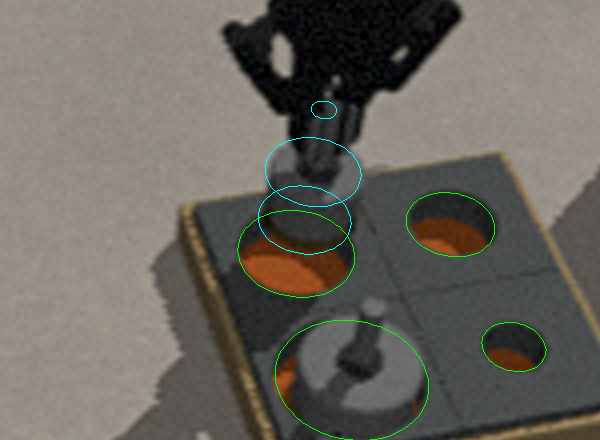

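View pics/c1t.png

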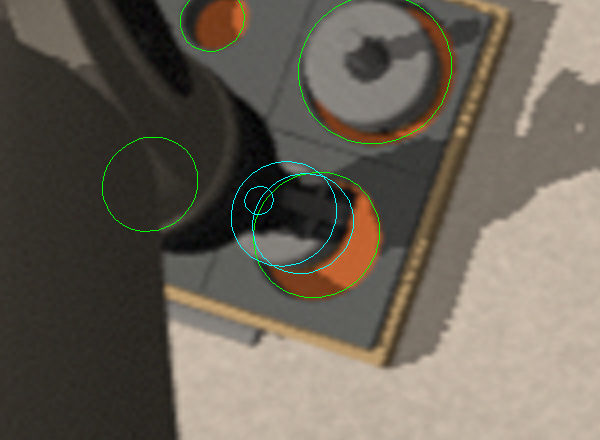

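>>> {"api": "apply_moves", "payload": {"moves": [[[0, -0.06, 0.5], [0, 0, 0], -1], [[0, -0.06, 1.0], [0, 0, 0], -1], [[0, -0.06, 1.5], [0, 0, 0], -1], [[0, -0.06, 1.9], [0, 0, 0], -1], [[0, -0.06, 2.1], [0, 0, 0], -1], [[0, -0.06, 2.2], [0, 0, 0], -1], [[0, -0.06, 2.2], [0, 0, 0], -1], [[0, -0.06, 2.2], [0, 0, 0], -1]]}}

```text
t: 20.27
eef_pos: [0.4828, 0.2014, 0.1392]
tool_rot: [0.0, 0.809, 0.588, 0.0]
contact_force: [-0.6, -0.1, -1.7]
gripper_width: 0.146
```

>>> {"api": "apply_moves", "payload": {"moves": [[[0, 0, 0.05], [0, 0, 0], -1], [[0, 0, 0.05], [0, 0, 0], -1]]}}

```text
t: 20.52
eef_pos: [0.4826, 0.2013, 0.1377]
tool_rot: [-0.0, 0.809, 0.588, 0.0]
contact_force: [-0.1, -0.7, -3.3]
gripper_width: 0.146
```

>>> {"api": "apply_moves", "payload": {"moves": [[[0, 0, 0.04], [0, 0, 0], -1], [[0, 0, 0.04], [0, 0, 0], -1]]}}

```text
t: 20.78
eef_pos: [0.4827, 0.2013, 0.1367]
tool_rot: [-0.0, 0.809, 0.588, 0.0]
contact_force: [0.1, -0.7, -0.7]
gripper_width: 0.143
```

The wrist no longer carries the weight, so c is on the floor. Releasing.

>>> {"api": "apply_moves", "payload": {"moves": [[[0, 0, 0], [0, 0, 0], -0.6], [[0, 0, 0], [0, 0, 0], -0.2], [[0, 0, 0], [0, 0, 0], 0], [[0, 0, 0], [0, 0, 0], 0], [[0, 0, -0.5], [0, 0, 0], 0], [[0, 0, -1.2], [0, 0, 0], 0], [[0, 0, -2], [0, 0, 0], 0], [[0, 0, -3], [0, 0, 0], 0], [[0, 0, -4], [0, 0, 0], 0], [[0, 0, -4.7], [0, 0, 0], 0], [[0, 0, -4.7], [0, 0, 0], 0], [[0, 0, -4.7], [0, 0, 0], 0]]}}

```text
t: 22.28
eef_pos: [0.4822, 0.2011, 0.2539]
tool_rot: [-0.0, 0.809, 0.588, -0.0]
contact_force: [-0.7, 0.9, -1.1]
gripper_width: 0.501
```

```bash
python3 go.py "[(.453,-.0984,.255),(.453,-.0984,.127)]"
```

```text
t 22.27 tcp [0.4822 0.2011 0.2539] w 0.501 F [-0.7  0.9 -1.1] rotvec to level(10deg units) [-0.002  0.002  0.   ]
(0.453, -0.0984, 0.255) -> [-11.76   2.57  -0.04]
(0.453, -0.0984, 0.127) -> [-11.76   2.57   5.08]
```

>>> {"api": "apply_moves", "payload": {"moves": [[[-1.0, 0.2, 0], [0, 0, 0], 0], [[-2.4, 0.5, 0], [0, 0, 0], 0], [[-3.9, 0.9, 0], [0, 0, 0], 0], [[-5.4, 1.2, 0], [0, 0, 0], 0], [[-6.9, 1.5, 0], [0, 0, 0], 0], [[-8.4, 1.8, 0], [0, 0, 0], 0], [[-9.9, 2.2, 0], [0, 0, 0], 0], [[-11.1, 2.4, 0], [0, 0, 0], 0], [[-11.75, 2.55, 0], [0, 0, 0], 0], [[-11.75, 2.55, 0], [0, 0, 0], 0], [[-11.75, 2.55, 0.8], [0, 0, 0], 0], [[-11.75, 2.55, 1.6], [0, 0, 0], 0], [[-11.75, 2.55, 2.4], [0, 0, 0], 0], [[-11.75, 2.55, 2.4], [0, 0, 0], 0], [[-11.75, 2.55, 2.4], [0, 0, 0], 0]]}}

```text
t: 24.15
eef_pos: [0.4532, -0.0973, 0.1945]
tool_rot: [-0.0, 0.808, 0.589, 0.0]
contact_force: [0.8, -0.2, 0.8]
gripper_width: 0.501
```

```bash
python3 go.py "[(.453,-.0984,.127)]"; python3 -c "
from h import *
s=cam('scene');cv2.imwrite('pics/s4.png',s['color'][:,:,::-1])"
```

```text
t 24.15 tcp [ 0.4532 -0.0973  0.1945] w 0.501 F [ 0.8 -0.2  0.8] rotvec to level(10deg units) [ 0.001 -0.001  0.004]
(0.453, -0.0984, 0.127) -> [-0.04  0.01  2.7 ]
```

View pics/s4.png

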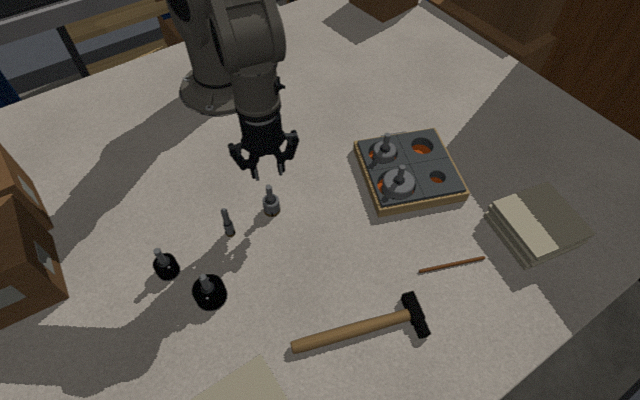

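c and d stand in their wells at (150,383) and (183,400), and the gripper is right above b at (205,271). Descending.

>>> {"api": "apply_moves", "payload": {"moves": [[[0, 0, 0.8], [0, 0, 0], 0], [[0, 0, 1.6], [0, 0, 0], 0], [[0, 0, 2.3], [0, 0, 0], 0], [[0, 0, 2.68], [0, 0, 0], 0], [[0, 0, 2.68], [0, 0, 0], 0], [[0, 0, 2.68], [0, 0, 0], 0]]}}

```text
t: 24.95
eef_pos: [0.4533, -0.0979, 0.1278]
tool_rot: [0.0, 0.809, 0.588, 0.0]
contact_force: [0.1, -0.2, 0.3]
gripper_width: 0.504
```

```bash
python3 go.py "[(.453,-.0984,.127)]"; python3 -c "
from h import *
s=cam('scene');look(s,'scene',(200,270),0,'g4s')"
```

```text
t 24.95 tcp [ 0.4533 -0.0979  0.1278] w 0.504 F [ 0.1 -0.2  0.3] rotvec to level(10deg units) [ 0.006 -0.002 -0.001]
(0.453, -0.0984, 0.127) -> [-0.02 -0.01  0.03]
g4s crop origin row,col 145 195 x 5
```

View pics/g4s.png

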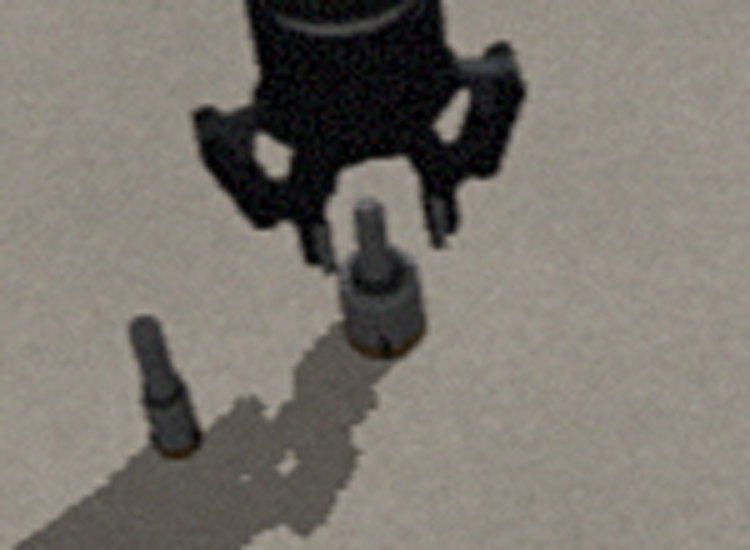

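The fingers straddle b's shank at (372,240). Gripping and lifting.

>>> {"api": "apply_moves", "payload": {"moves": [[[0, 0, 0.03], [0, 0, 0], -1], [[0, 0, 0.03], [0, 0, 0], -1], [[0, 0, 0.03], [0, 0, 0], -1], [[0, 0, 0.03], [0, 0, 0], -1], [[0, 0, 0.03], [0, 0, 0], -1], [[0, 0, 0.03], [0, 0, 0], -1], [[0, 0, -0.2], [0, 0, 0], -1], [[0, 0, -0.6], [0, 0, 0], -1], [[0, 0, -1.2], [0, 0, 0], -1], [[0, 0, -2], [0, 0, 0], -1], [[0, 0, -3], [0, 0, 0], -1], [[0, 0, -4], [0, 0, 0], -1], [[0, 0, -4.8], [0, 0, 0], -1], [[0, 0, -5.1], [0, 0, 0], -1], [[0, 0, -5.1], [0, 0, 0], -1], [[0, 0, -5.1], [0, 0, 0], -1]]}}

```text
t: 27.0
eef_pos: [0.4523, -0.0978, 0.254]
tool_rot: [-0.0, 0.809, 0.588, -0.001]
contact_force: [0.5, -0.5, -2.6]
gripper_width: 0.144
```

```bash
python3 go.py "[(.53,.1,.256),(.5176,.2946,.256),(.5176,.2946,.1375)]"
```

```text
t 27.0 tcp [ 0.4523 -0.0978  0.254 ] w 0.144 F [ 0.5 -0.5 -2.6] rotvec to level(10deg units) [-0.007  0.002 -0.   ]
(0.53, 0.1, 0.256) -> [ 8.48  0.52 -0.08]
(0.5176, 0.2946, 0.256) -> [15.74 -2.35 -0.08]
(0.5176, 0.2946, 0.1375) -> [15.74 -2.34  4.66]
```

>>> {"api": "apply_moves", "payload": {"moves": [[[0.4, 0, 0], [0, 0, 0], -1], [[1.4, 0.1, 0], [0, 0, 0], -1], [[2.6, 0.2, 0], [0, 0, 0], -1], [[3.9, 0.2, 0], [0, 0, 0], -1], [[5.2, 0.3, 0], [0, 0, 0], -1], [[6.5, 0.4, 0], [0, 0, 0], -1], [[7.8, 0.5, 0], [0, 0, 0], -1], [[9.1, 0.2, 0], [0, 0, 0], -1], [[10.4, -0.2, 0], [0, 0, 0], -1], [[11.7, -0.7, 0], [0, 0, 0], -1], [[13.0, -1.2, 0], [0, 0, 0], -1], [[14.3, -1.8, 0], [0, 0, 0], -1], [[15.3, -2.2, 0], [0, 0, 0], -1], [[15.7, -2.35, 0], [0, 0, 0], -1], [[15.7, -2.35, 0], [0, 0, 0], -1], [[15.7, -2.35, 1], [0, 0, 0], -1], [[15.7, -2.35, 2], [0, 0, 0], -1], [[15.7, -2.35, 2.4], [0, 0, 0], -1], [[15.7, -2.35, 2.4], [0, 0, 0], -1], [[15.7, -2.35, 2.4], [0, 0, 0], -1]]}}

```text
t: 29.5
eef_pos: [0.5184, 0.2936, 0.1956]
tool_rot: [0.0, 0.809, 0.588, 0.001]
contact_force: [0.2, -0.2, -1.1]
gripper_width: 0.143
```

```bash
python3 go.py "[(.5176,.2946,.1375)]"; python3 chk.py .038 b1
```

```text
t 29.5 tcp [0.5184 0.2936 0.1956] w 0.143 F [ 0.2 -0.2 -1.1] rotvec to level(10deg units) [ 0.006 -0.007 -0.004]
(0.5176, 0.2946, 0.1375) -> [ 0.03 -0.05  2.33]
```

View pics/b1s.png

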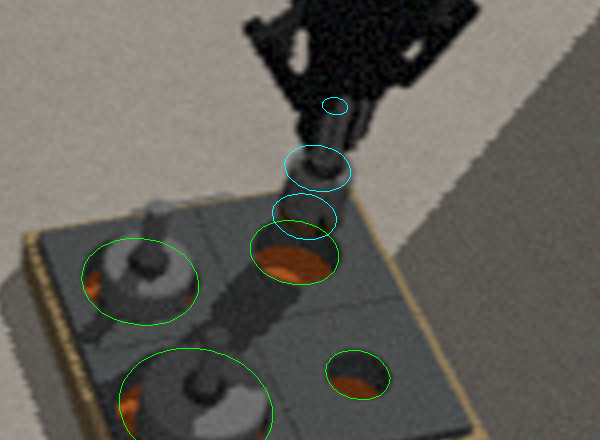

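View pics/b1t.png

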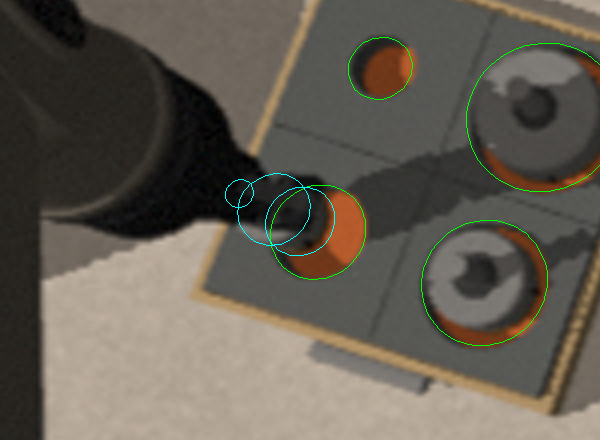

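Bit b lines up with its well; lowering.

>>> {"api": "apply_moves", "payload": {"moves": [[[0.03, -0.03, 0.5], [0, 0, 0], -1], [[0.03, -0.03, 1.0], [0, 0, 0], -1], [[0.03, -0.03, 1.5], [0, 0, 0], -1], [[0.03, -0.03, 1.9], [0, 0, 0], -1], [[0.03, -0.03, 2.1], [0, 0, 0], -1], [[0.03, -0.03, 2.25], [0, 0, 0], -1], [[0.03, -0.03, 2.25], [0, 0, 0], -1], [[0.03, -0.03, 2.25], [0, 0, 0], -1]]}}

```text
t: 30.6
eef_pos: [0.5175, 0.2948, 0.1388]
tool_rot: [-0.0, 0.809, 0.588, 0.0]
contact_force: [0.3, -0.2, -2.0]
gripper_width: 0.148
```

>>> {"api": "apply_moves", "payload": {"moves": [[[0, 0, 0.04], [0, 0, 0], -1], [[0, 0, 0.04], [0, 0, 0], -1]]}}

```text
t: 30.85
eef_pos: [0.5172, 0.2947, 0.1375]
tool_rot: [-0.0, 0.809, 0.588, 0.0]
contact_force: [-0.2, -1.0, -1.8]
gripper_width: 0.142
```

>>> {"api": "apply_moves", "payload": {"moves": [[[0, 0, 0.03], [0, 0, 0], -1], [[0, 0, 0.03], [0, 0, 0], -1]]}}

```text
t: 31.1
eef_pos: [0.5174, 0.2947, 0.137]
tool_rot: [-0.0, 0.809, 0.588, 0.0]
contact_force: [-1.0, -1.2, 3.3]
gripper_width: 0.148
```

Contact. Releasing.

>>> {"api": "apply_moves", "payload": {"moves": [[[0, 0, 0], [0, 0, 0], -0.6], [[0, 0, 0], [0, 0, 0], -0.2], [[0, 0, 0], [0, 0, 0], 0], [[0, 0, 0], [0, 0, 0], 0], [[0, 0, -0.5], [0, 0, 0], 0], [[0, 0, -1.2], [0, 0, 0], 0], [[0, 0, -2], [0, 0, 0], 0], [[0, 0, -3], [0, 0, 0], 0], [[0, 0, -4], [0, 0, 0], 0], [[0, 0, -4.7], [0, 0, 0], 0], [[0, 0, -4.7], [0, 0, 0], 0], [[0, 0, -4.7], [0, 0, 0], 0]]}}

```text
t: 32.6
eef_pos: [0.5169, 0.2944, 0.2535]
tool_rot: [-0.0, 0.809, 0.588, -0.001]
contact_force: [-0.3, 0.3, -0.9]
gripper_width: 0.498
```

```bash
python3 go.py "[(.53,.1,.255),(.454,-.2065,.255),(.454,-.2065,.127)]"
```

```text
t 32.6 tcp [0.5169 0.2944 0.2535] w 0.498 F [-0.3  0.3 -0.9] rotvec to level(10deg units) [-0.004  0.005  0.   ]
(0.53, 0.1, 0.255) -> [-7.24  2.89 -0.05]
(0.454, -0.2065, 0.255) -> [-19.84   3.77  -0.04]
(0.454, -0.2065, 0.127) -> [-19.84   3.78   5.08]
```

>>> {"api": "apply_moves", "payload": {"moves": [[[-1.0, 0.4, 0], [0, 0, 0], 0], [[-2.5, 1.0, 0], [0, 0, 0], 0], [[-4.1, 1.6, 0], [0, 0, 0], 0], [[-5.7, 2.3, 0], [0, 0, 0], 0], [[-7.3, 2.9, 0], [0, 0, 0], 0], [[-8.9, 3.0, 0], [0, 0, 0], 0], [[-10.5, 3.1, 0], [0, 0, 0], 0], [[-12.1, 3.2, 0], [0, 0, 0], 0], [[-13.7, 3.3, 0], [0, 0, 0], 0], [[-15.3, 3.5, 0], [0, 0, 0], 0], [[-16.9, 3.6, 0], [0, 0, 0], 0], [[-18.5, 3.7, 0], [0, 0, 0], 0], [[-19.5, 3.75, 0], [0, 0, 0], 0], [[-19.85, 3.8, 0], [0, 0, 0], 0], [[-19.85, 3.8, 0.8], [0, 0, 0], 0], [[-19.85, 3.8, 1.6], [0, 0, 0], 0], [[-19.85, 3.8, 2.4], [0, 0, 0], 0], [[-19.85, 3.8, 2.4], [0, 0, 0], 0], [[-19.85, 3.8, 2.4], [0, 0, 0], 0]]}}

```text
t: 34.98
eef_pos: [0.4553, -0.2064, 0.1944]
tool_rot: [-0.0, 0.808, 0.589, 0.0]
contact_force: [1.2, 0.4, 0.5]
gripper_width: 0.502
```

```bash
python3 go.py "[(.454,-.2065,.127)]"; python3 -c "
from h import *
s=cam('scene');look(s,'scene',(215,240),0,'g5s')"
```

```text
t 34.98 tcp [ 0.4553 -0.2064  0.1944] w 0.502 F [1.2 0.4 0.5] rotvec to level(10deg units) [-0.    -0.001  0.004]
(0.454, -0.2065, 0.127) -> [-0.02 -0.05  2.7 ]
g5s crop origin row,col 160 165 x 5
```

View pics/g5s.png

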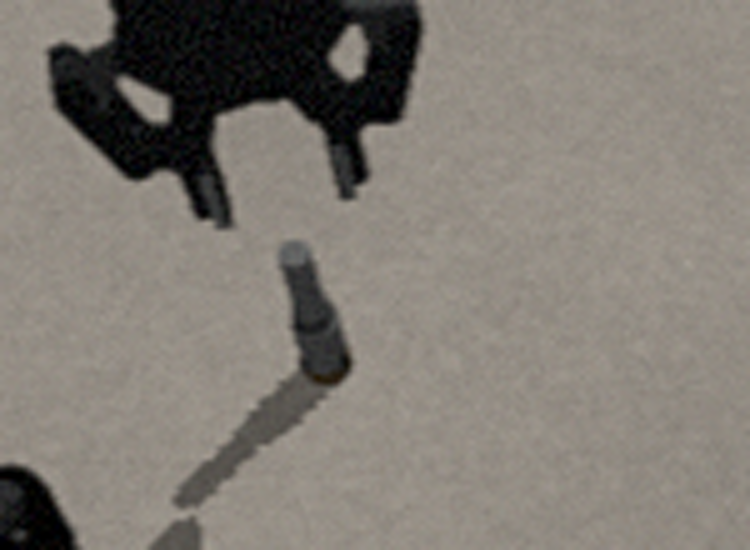

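The gripper stands above a (tip at (295,252)), centred between the fingers. Descending and gripping in one call.

>>> {"api": "apply_moves", "payload": {"moves": [[[0, -0.03, 0.8], [0, 0, 0], 0], [[0, -0.03, 1.6], [0, 0, 0], 0], [[0, -0.03, 2.3], [0, 0, 0], 0], [[0, -0.03, 2.7], [0, 0, 0], 0], [[0, -0.03, 2.7], [0, 0, 0], 0], [[0, -0.03, 2.7], [0, 0, 0], 0], [[0, -0.03, 2.7], [0, 0, 0], -1], [[0, -0.03, 2.7], [0, 0, 0], -1], [[0, -0.03, 2.7], [0, 0, 0], -1], [[0, -0.03, 2.7], [0, 0, 0], -1], [[0, -0.03, 2.7], [0, 0, 0], -1], [[0, -0.03, 2.7], [0, 0, 0], -1]]}}

```text
t: 36.52
eef_pos: [0.4546, -0.2066, 0.1272]
tool_rot: [0.0, 0.809, 0.588, 0.0]
contact_force: [-0.6, 0.7, 5.6]
gripper_width: 0.144
```

```bash
python3 chk.py .021 a0
```

```text
(no output)
```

View pics/a0s.png

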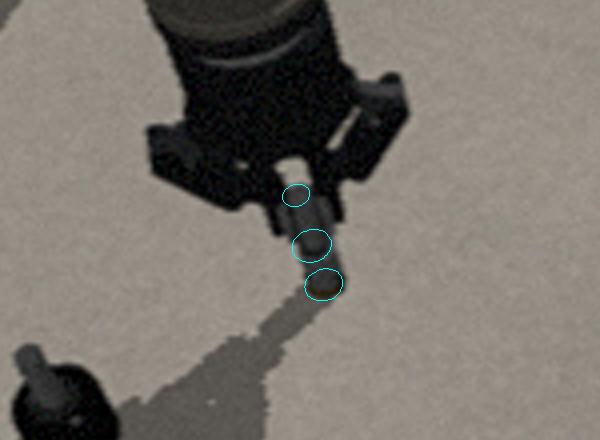

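Gripped at (300,215), upright, and the overlay agrees. Lifting.

>>> {"api": "apply_moves", "payload": {"moves": [[[0, 0, -0.2], [0, 0, 0], -1], [[0, 0, -0.6], [0, 0, 0], -1], [[0, 0, -1.2], [0, 0, 0], -1], [[0, 0, -2], [0, 0, 0], -1], [[0, 0, -3], [0, 0, 0], -1], [[0, 0, -4], [0, 0, 0], -1], [[0, 0, -4.8], [0, 0, 0], -1], [[0, 0, -5.1], [0, 0, 0], -1], [[0, 0, -5.1], [0, 0, 0], -1], [[0, 0, -5.1], [0, 0, 0], -1]]}}

```text
t: 37.88
eef_pos: [0.4538, -0.2063, 0.2535]
tool_rot: [-0.001, 0.809, 0.588, -0.0]
contact_force: [-0.6, -0.4, -1.1]
gripper_width: 0.148
```

```bash
python3 go.py "[(.64,.12,.256),(.6113,.2595,.256),(.6113,.2595,.1375)]"
```

```text
t 37.88 tcp [ 0.4538 -0.2063  0.2535] w 0.148 F [-0.6 -0.4 -1.1] rotvec to level(10deg units) [-0.008  0.     0.   ]
(0.64, 0.12, 0.256) -> [14.71  3.07 -0.11]
(0.6113, 0.2595, 0.256) -> [19.67  0.26 -0.1 ]
(0.6113, 0.2595, 0.1375) -> [19.67  0.27  4.64]
```

>>> {"api": "apply_moves", "payload": {"moves": [[[0.6, 0.1, 0], [0, 0, 0], -1], [[1.8, 0.4, 0], [0, 0, 0], -1], [[3.3, 0.7, 0], [0, 0, 0], -1], [[4.8, 1.0, 0], [0, 0, 0], -1], [[6.3, 1.3, 0], [0, 0, 0], -1], [[7.8, 1.6, 0], [0, 0, 0], -1], [[9.3, 1.9, 0], [0, 0, 0], -1], [[10.8, 2.2, 0], [0, 0, 0], -1], [[12.3, 2.6, 0], [0, 0, 0], -1], [[13.6, 2.8, 0], [0, 0, 0], -1], [[14.7, 2.8, 0], [0, 0, 0], -1], [[15.9, 2.3, 0], [0, 0, 0], -1], [[17.2, 1.6, 0], [0, 0, 0], -1], [[18.4, 1.0, 0], [0, 0, 0], -1], [[19.3, 0.5, 0], [0, 0, 0], -1], [[19.65, 0.27, 0], [0, 0, 0], -1], [[19.65, 0.27, 0.5], [0, 0, 0], -1], [[19.65, 0.27, 1.5], [0, 0, 0], -1], [[19.65, 0.27, 2.3], [0, 0, 0], -1], [[19.65, 0.27, 2.3], [0, 0, 0], -1]]}}

```text
t: 40.38
eef_pos: [0.6109, 0.2572, 0.1943]
tool_rot: [-0.0, 0.809, 0.588, -0.002]
contact_force: [-0.8, 0.2, -0.7]
gripper_width: 0.15
```

>>> {"api": "apply_moves", "payload": {"moves": [[[0, 0, 0], [0, 0, 0], -1], [[0, 0, 0], [0, 0, 0], -1]]}}

```text
t: 40.62
eef_pos: [0.6124, 0.2588, 0.1977]
tool_rot: [0.0, 0.809, 0.588, 0.001]
contact_force: [0.5, -0.1, -1.3]
gripper_width: 0.146
```

```bash
python3 go.py "[(.6113,.2595,.1375)]"; python3 chk.py .021 a1
```

```text
t 40.62 tcp [0.6124 0.2588 0.1977] w 0.146 F [ 0.5 -0.1 -1.3] rotvec to level(10deg units) [ 0.007 -0.007 -0.002]
(0.6113, 0.2595, 0.1375) -> [ 0.01 -0.05  2.41]
```

View pics/a1s.png

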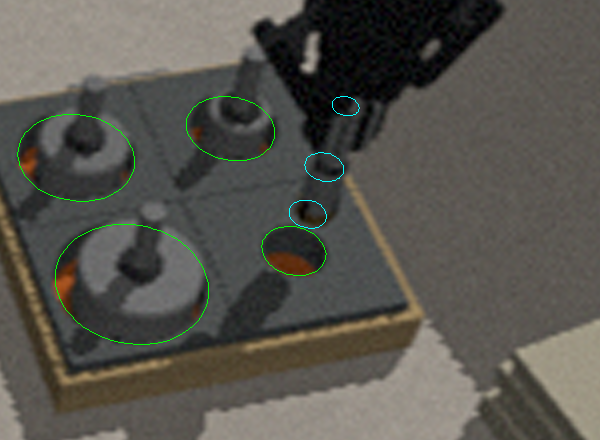

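View pics/a1t.png

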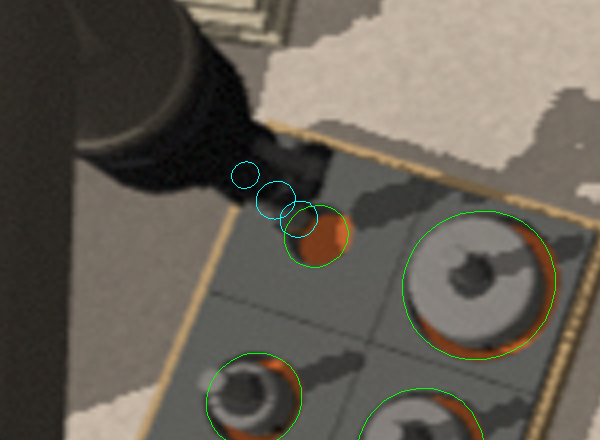

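Bit a reads about 2 mm off the prediction, against 8 mm of play. The other three stand in their wells. Lowering.

>>> {"api": "apply_moves", "payload": {"moves": [[[0, -0.03, 0.5], [0, 0, 0], -1], [[0, -0.03, 1.0], [0, 0, 0], -1], [[0, -0.03, 1.5], [0, 0, 0], -1], [[0, -0.03, 1.9], [0, 0, 0], -1], [[0, -0.03, 2.15], [0, 0, 0], -1], [[0, -0.03, 2.3], [0, 0, 0], -1], [[0, -0.03, 2.3], [0, 0, 0], -1], [[0, -0.03, 2.3], [0, 0, 0], -1]]}}

```text
t: 41.72
eef_pos: [0.6114, 0.2591, 0.1396]
tool_rot: [0.0, 0.809, 0.588, 0.0]
contact_force: [0.4, -0.3, -1.4]
gripper_width: 0.143
```

>>> {"api": "apply_moves", "payload": {"moves": [[[0, 0, 0.04], [0, 0, 0], -1], [[0, 0, 0.04], [0, 0, 0], -1]]}}

```text
t: 41.98
eef_pos: [0.6111, 0.2591, 0.1383]
tool_rot: [-0.0, 0.809, 0.588, 0.0]
contact_force: [0.3, 0.3, -1.0]
gripper_width: 0.14
```

>>> {"api": "apply_moves", "payload": {"moves": [[[0, 0, 0.03], [0, 0, 0], -1], [[0, 0, 0.03], [0, 0, 0], -1]]}}

```text
t: 42.22
eef_pos: [0.6112, 0.2591, 0.1377]
tool_rot: [0.0, 0.809, 0.588, 0.0]
contact_force: [-0.6, 0.0, 3.0]
gripper_width: 0.145
```

>>> {"api": "apply_moves", "payload": {"moves": [[[0, 0, 0.02], [0, 0, 0], -1], [[0, 0, 0.02], [0, 0, 0], -1]]}}

```text
t: 42.48
eef_pos: [0.6114, 0.2591, 0.1377]
tool_rot: [-0.0, 0.809, 0.588, 0.0]
contact_force: [-2.6, -0.3, 6.4]
gripper_width: 0.144
```

```bash
python3 chk.py .021 a2
```

```text
(no output)
```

View pics/a2s.png

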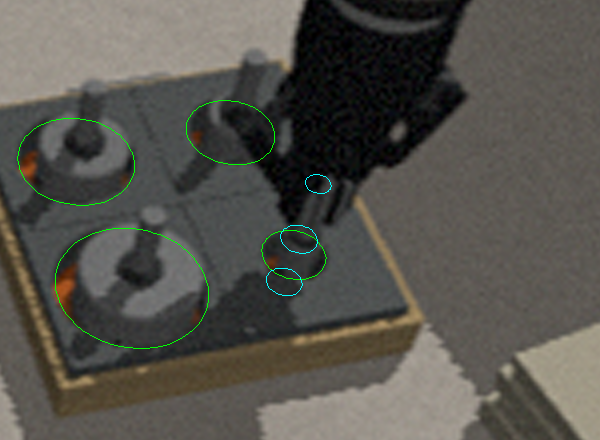

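Contact at 0.1377, the same level as the others, with the bit inside the well mouth. Releasing and retreating.

>>> {"api": "apply_moves", "payload": {"moves": [[[0, 0, -0.03], [0, 0, 0], -1], [[0, 0, -0.03], [0, 0, 0], -0.6], [[0, 0, -0.03], [0, 0, 0], -0.2], [[0, 0, -0.03], [0, 0, 0], 0], [[0, 0, -0.03], [0, 0, 0], 0], [[0, 0, -0.5], [0, 0, 0], 0], [[0, 0, -1.2], [0, 0, 0], 0], [[0, 0, -2], [0, 0, 0], 0], [[0, 0, -3], [0, 0, 0], 0], [[0, 0, -4.2], [0, 0, 0], 0], [[1, 0, -5.2], [0, 0, 0], 0], [[2.5, -1, -6], [0, 0, 0], 0], [[4, -2, -6], [0, 0, 0], 0], [[5.5, -3, -6], [0, 0, 0], 0], [[7, -4, -6], [0, 0, 0], 0], [[8.5, -5.5, -6], [0, 0, 0], 0], [[10, -7, -6], [0, 0, 0], 0], [[11, -8, -6], [0, 0, 0], 0], [[11, -8, -6], [0, 0, 0], 0], [[11, -8, -6], [0, 0, 0], 0]]}}

```text
t: 45.08
eef_pos: [0.5062, 0.5814, 0.2881]
tool_rot: [0.0, 0.809, 0.588, 0.001]
contact_force: [0.0, -1.1, -0.5]
gripper_width: 0.501
```

```bash
python3 - <<'E'
from fit import *
s=cam("scene");t=cam("top")
for n,r,c in(("scene",s,(170,412)),("top",t,(210,208))):
    cv2.imwrite(f"pics/{n}9.png",r["color"][:,:,::-1]); look(r,n,c,0,"f"+n[0])
MS=silhouettes("scene","shank_a");MT=silhouettes("top","shank_a")
print([(d["pixel"],d["conf"],int(d["mask"].sum())) for d in MS]);print([(d["pixel"],d["conf"]) for d in MT])
print("saws",[(d["pixel"],d["conf"]) for n in("scene","top") for d in look_for(n,"saw_shank_0")])
W={"a":(.6113,.2595,.021),"b":(.5176,.2946,.038),"c":(.4825,.2009,.055),"d":(.5762,.1658,.072)}
for n,(x,y,D) in W.items():
    def pick(M,r):
        p=proj(r,(x,y,.05)); d=min(M,key=lambda d:np.hypot(*(np.array(d["pixel"])-p)));return d["mask"].astype(np.float32),np.hypot(*(np.array(d["pixel"])-p))
    (ks,e1),(kt,e2)=pick(MS,s),pick(MT,t)
    # visible part is above the mouth
    def seg(p):
        col=.0095 if D<.03 else .013; z=p[2]
        return [(p[0],p[1],.0335,z+.04,D/2),(p[0],p[1],z+.04,z+.044,col),(p[0],p[1],z+.044,z+.088,.007)]
    p0=np.array([x,y,.0075])
    f=minimize(lambda p:2-iou(hull_mask(s,seg(p)),ks)-iou(hull_mask(t,seg(p)),kt),p0,method="Nelder-Mead",options=dict(initial_simplex=np.array([p0]+[p0+d for d in np.diag([.005]*3)]),xatol=2e-4,fatol=1e-3))
    print(n,e1.round(1),e2.round(1),"offset mm",((f.x-p0)*1000).round(1),"iou",round(1-f.fun/2,3))
print(get_obs()["contact_force"],get_obs()["t"])
E
```

```text
fs crop origin row,col 115 337 x 5
ft crop origin row,col 155 133 x 5
[([149.1, 383.6], 0.9, 447), ([141.6, 425.6], 0.81, 268), ([171.9, 441.6], 0.74, 216), ([186.1, 395.0], 0.74, 906)]
[([190.6, 231.2], 0.82), ([234.2, 219.7], 0.71), ([179.5, 186.2], 0.69), ([220.4, 178.2], 0.54)]
saws [([270.2, 166.2], 0.6), ([292.8, 207.7], 0.55), ([185.0, 438.7], 0.62), ([229.2, 462.4], 0.58), ([177.6, 186.7], 0.56)]
a 3.0 4.1 offset mm [ 1.4  1.7 -0.9] iou 0.753
b 3.3 3.8 offset mm [ 1.8  2.2 -1.3] iou 0.81
c 1.1 2.9 offset mm [ 2.1  1.2 -1.1] iou 0.857
d 7.0 1.5 offset mm [2.3 1.1 3. ] iou 0.868
[-0.57450236  0.22998026  0.08057708] 45.375
```

View pics/scene9.png

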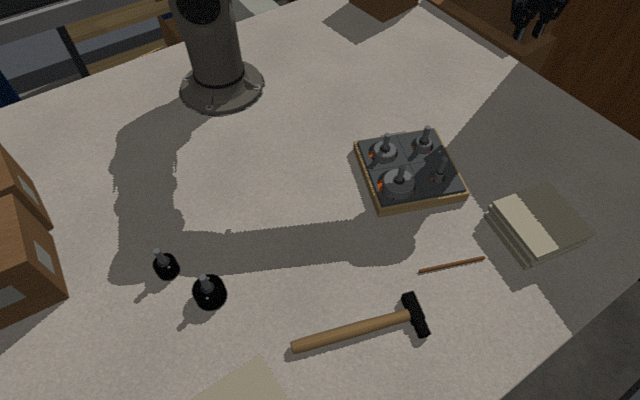

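View pics/fs.png

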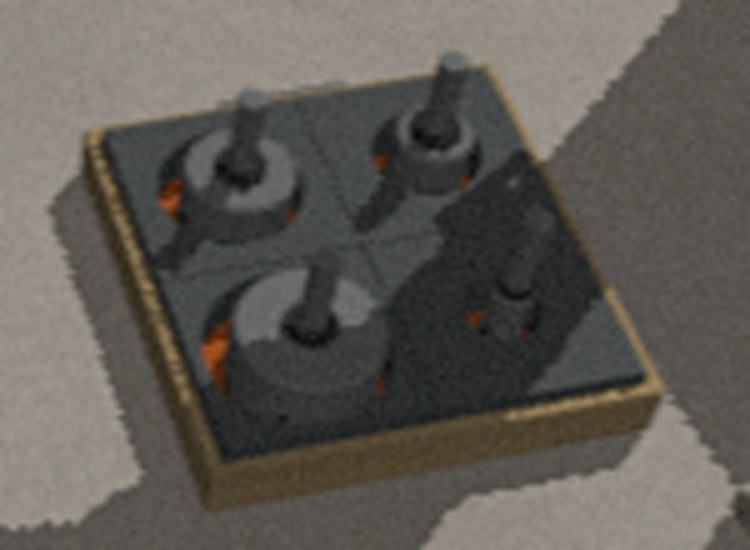

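View pics/ft.png

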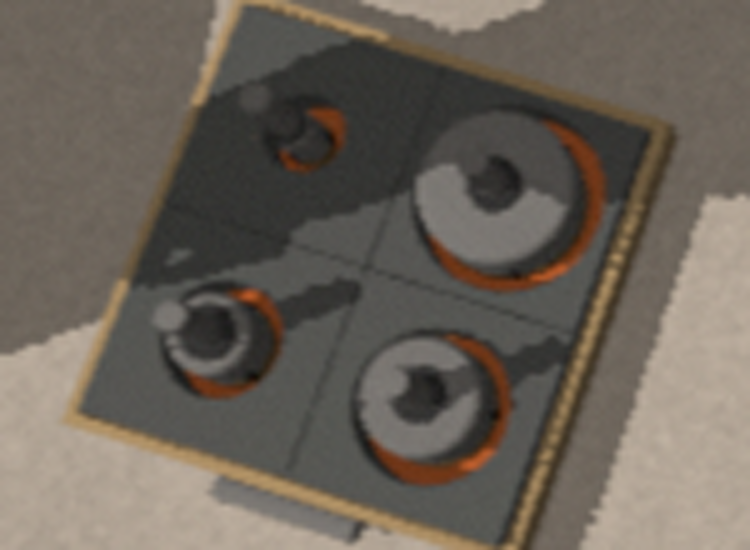

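All four bits stand in their wells, about 2–3 mm off centre. The saws are where they began, and the arm is clear.

```bash
python3 -c "
from station import *
print(hand_in())"
```

```text
the job is handed in; nothing more can be done
None
```

I put all four core bits away, each lowered into its own well in the order d, c, b, a until the wrist felt the floor, and handed the job in at about 45 s of the 96 s. `hand_in` gave no verdict.

**Position:** after the arm moved clear, both cameras showed every bit upright in the right well. The silhouette fit put each one about 2–3 mm from the well's centre; the limit is 14 mm.

**Saws:** the network found both wood hole saws within about 4 px of their first positions, roughly the scatter between repeated readings. It also reported one false saw, at bit a.

**Checks that disagreed:**
- **Camera heights:** both cameras read heights about 3 mm low, so I used the text's heights, confirmed by where each bit touched the floor.
- **Bit d height:** the last fit put bit d 3 mm high, where the other three read about 1 mm low. It was half in shadow then, and it had touched the floor at the same tool height as the others (0.137 m), so I took that as fit error.
- **Last fits:** the fits to the silhouettes were looser than before the moves (overlap 0.75–0.87 against 0.85–0.95), so the 2–3 mm figure is approximate.

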